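Hook the guard sash of the test chamber shut with the pull pole

ROBOT

A 6-joint arm with a two-finger parallel gripper is mounted at the origin on a cart in front of the work surface, level with it; the furniture and walls round the work are solid. World frame = base frame: x ahead of the robot, y to its left, z up, the work surface at z = 0. Lengths are in mm, angles in rad, forces in N, time in s.
With the tool pointing down it reaches from about 350 to 1000 mm from the base axis. Payload 7.1 kg.
Tool frame: the origin (TCP) lies on the centre line of the jaws, within the pads' length; the fingertips stand 22 mm ahead of it and the grasp point (between the pads) lies 3 mm ahead of it; z points along the fingers, y is the direction in which the jaws open and shut (so a half turn about z gives the same grasp; the last joint's range is limited). The gripper opens to 85 mm and grips with 20 to 120 N. Pads are 22 mm wide; open, the fingers measure 114 mm over their backs; the gripper's body (76 mm by 85 mm) begins 54 mm behind the grasp point. The pads swing forward as they close: fully open they stand 13 mm farther back than shut.
Start: joints at [1.168, 0.423, 1.63, -0, 1.089, -0.019], TCP at [233.997, 579.526, 253.319] pointing down, gripper open.
Joint ranges: [-3, 3], [-0.9, 2.11], [0.09, 2.58], [-1.31, 4.45], [0.11, 2.69], [-2.54, 2.54]. Speed limits (rad/s): [2.39, 2.39, 3.01, 3.14, 3.14, 3.14].

INTERFACE

Orientations are given as a rotation vector (axis times angle).
In Python, from bench import telemetry, capture, camera_params, ctrl, nets gives the robot as it stands.
- The arm moves only by the tool jog_arm, never from a script. Its argument "increments" is a list of rows, each an object with "xyz": the shift along the tool's x, y, z in mm, a list of three; "rot": the turn, a rotation vector about the tool's x, y, z in degrees, a list of three; "claw": the closure in counts, from 0 (fully open) to 255 (shut). A call has 1 to 20 rows; each row is the pose to reach, as a shift and turn from the pose commanded when the call began, along the tool's axes at that moment; what a row does not reach only later rows make up. A row lasts 1/12 s, in which the tool goes at most 41.7 mm and 7.16 degrees, less where a joint would pass 70% of its speed; a pose out of reach is approached as far as the arm can. A call with a gripper value outside its range is refused whole. The fingers move at their own pace and stop on an object; "grip_force" is the grip in N (left out, the last holds). Time passes only in rows, so rows that repeat a pose let the fingers close. It gives the time, the measured TCP pose, the force and the opening at its end, in the units of the state.
- telemetry.read_state(): the state, without advancing time (a new reading comes with each control period).
- capture(name): name is "scene" or "top" or "wrist"; returns (picture, depth): 384x512x3 uint8, red, green, blue; 384x512 float32, mm along the optical axis (not along the pixel's ray), 0 where there is no reading.
- camera_params(name): a dict with "fx", "fy", "cx", "cy" (pixels), "k1" (the pictures are not rectified: a ray, as slopes to the right and down, at radius r is drawn at 1 + k1 r^2 times it, then the intrinsics apply), "extrinsics" (4x4, takes a point from world to camera coordinates); the wrist camera has in their place "T_tool_cam" (4x4, takes a point from camera to tool coordinates, whose origin is the TCP and whose axes are the flange's). Camera axes: x right, y down, z forward; pixel columns grow to the right and rows downward; lengths in mm; the calibration is good to about 2 mm. A picture is of the moment at which its call begins: read the wrist's pose just before it. camera_params takes no time and is no camera call.
- ctrl.sign_off(): hands the job in, once; it reports no verdict.
Trained networks look in the newest picture that a camera, given by its name, has taken for a name from the list of things; names that differ only in an ending like _2 or _b are one class to them, and where a whole thing is asked for, a point or a joint stands for the part that bears it (a point fixed in the world has none). Each returns a list of dicts, best first, with "p" (0 to 1); they miss things now and then, are a little off and sometimes report something else, mostly with a low value. They report only what shows in the picture. A call takes as long as a camera call. They do not tell look-alikes from the thing itself.
- nets.boxes_of(thing, camera): "centre" ([column, row] in pixels, amid what is visible of it).
- nets.cut_out(thing, camera): "region" (384x512 bool, what is visible of it) and "centre" ([column, row] in pixels, amid what is visible of it).
The state is a dict: "time": time; "q": joint angles; "joint_vel": joint speeds; "joint_efforts": joint torques, N m; "tcp_pos": TCP position; "tcp_rot": TCP orientation; "wrist_force": force on the tool from outside, world axes, zero at the start; "moment": the same for the moment, N m; "width": opening from 0.0 (shut) to 1.0 (fully open).
Only numpy, scipy, OpenCV 4.12 (cv2) and the standard library are available. Lean on these libraries where they do the work, as an engineer would, in place of code of your own. Each camera call takes 0.05 s, during which the arm holds its last target.

TASK

Take the yellow-handled hook pole from its rack, put its hook through the red ring on the raised clear sash of the test chamber and pull the sash down its sloping rails, through its spring catch, until it is fully home on its stop; there keep a firm pull of 13 to 20 N on the ring for one second to bed it, at no time loading it with more than 25 N. Touch the sash with the pole only, unhook without pulling it back out of the catch, and hang the pole upright back in its rack by its collar. Leave everything else where it stands.

Things in the scene. Friction and masses are not known exactly. Their poses are not given: they have to be found in the camera images.
- pole_grip (a point): centre of the hook pole's yellow square handle (22 x 22 mm, 63 mm tall, upright; faces square to x and y; z up along the shaft). Pole 140 g. Right under the handle is a round steel collar, dia 38 mm, 7 mm thick, its underside 38.5 mm below this point. Below it a shaft, dia 10 mm, runs down the same axis to the foot bar of the hook, 138.5 mm below this point
- hook (a point): point on the axis of the hook's level foot bar (dia 6 mm), 18 mm out from the shaft axis along +x and 138.5 mm below the handle's centre: here the ring should sit. The bar runs from the shaft along +x to 32 mm, where a lip turns up 5 mm above the bar's upper side (11 mm from the bar's underside to the lip's top). Axes as the handle
- rack: dark steel rack, fixed; origin on the bench under the hanging pole's axis. Two level prongs (9 mm wide, 20 mm clear between) run from a column at x = +58 mm toward -x, the open end at x = -26 mm; upper side 130 mm above the bench, tips turned up 5 mm more. Base plate 10 mm thick, x -45 to +75 mm
- rack_seat (a point): the place in the rack, 130 mm above the bench, midway between the prongs, where the centre of the collar's underside rests when the pole hangs there; axes as the rack
- chamber: grey test chamber 210 x 250 x 245 mm, fixed; origin on the bench under its middle; open front faces its -x. Two rails at y = +-108 mm slope back: the sash slides along (sin 25 deg, 0, cos 25 deg) of this frame (upward and back) and comes down toward (-0.423, 0, -0.906)
- sash (a joint): travel of the clear sash down its rails in m: 0 fully up; home is a rigid adjustable stop met somewhere between 0.119 and 0.135, differently each time, to be found by feel. It stays where it is left; pulling it down takes 4 to 5 N. At about 0.105 to 0.112 two spring ball catches resist (12 to 16 N in all); past them it runs easily to the stop. Drawing it up takes about 8 N, back through the catch 13 N or more
- ring (a point): centre of the red ring; moves with the sash. Inner dia 22 mm, bar dia 6 mm. It stands upright, its hole's axis level along x of the chamber (this frame's own axes tilt back 25 deg), 55 mm ahead of the sash's top rail on an arm from the ring's top back to the rail; free in front, below and 35 mm behind. Height about 0.21 m with the sash up, 0.086 to 0.101 m at home
- flux_jar: brown jar with white lid, dia 44 x 47 mm, bystander; origin centre of underside
- solder_spool: spool of solder, 82 x 54 x 40 mm, bystander; origin centre of underside
- tape_roll: amber tape roll lying flat, dia 60 x 12 mm, bystander; origin centre of underside
- carton_a: small white carton, 50 x 62 x 55 mm, bystander; origin centre of underside
- tip_tinner: small round white tin, dia 38 x 19 mm, bystander; origin centre of underside
Things that resemble listed ones, but are neither listed nor needed, are in the scene too. Leave any pink or turquoise look-alike of the part that bears pole_grip alone.

How it is judged:
By the outcome, as a careful person would: the job done as asked, in the order asked, and still so for the second after the job is handed in, with the robot touching nothing.
It also fails if it takes over 72 s, if anything falls off the work surface, if the arm or the gripper's body presses on something with over 40 N, if the wrist force passes 120 N, or if a joint passes its speed limit or range.

## Working session

There is one attempt and no reset: what is moved stays moved. The work goes in short steps, Python scripts to look and compute and a tool call to move; the robot and the scene stay as the last step left them, time stands still between calls to the robot, and variables do not carry over. Pictures are saved under pics/ and viewed, and the job is handed in when it is done.

Besides the shell and the picture viewer there is one more tool, called after "Request:" as name([rows], argument=value, ...), one row to a line, values as JSON. jog_arm: Moves the arm, as the interface text tells. Its arguments: {"type":"object","properties":{"increments":{"type":"array"},"grip_force":{"type":"number"}},"required":["increments"]}

```bash
ls; mkdir -p pics
python3 - <<'E'
from bench import telemetry, capture, camera_params, ctrl, nets
import cv2, numpy as np
print(telemetry.read_state())
for c in ("scene","top"):
    im,d=capture(c); cv2.imwrite(f"pics/{c}0.png",im[:,:,::-1]); np.savez(f"{c}0.npz",im=im,d=d)
    print(c,camera_params(c))
    for n in ("pole_grip","rack","chamber","sash","ring","hook"):
        print(n,[(round(r["p"],2),np.round(r["centre"])) for r in nets.boxes_of(n,c)])
print(camera_params("wrist"))
print(telemetry.read_state()["time"])
E
```

```text
pics
{'time': 0.0, 'q': array([ 1.16797582e+00,  4.23862806e-01,  1.63071253e+00, -6.93439247e-06,
        1.08857725e+00, -1.90075576e-02]), 'joint_vel': array([-0.00110259, -0.00095519,  0.00090296, -0.00044514,  0.00147052,
       -0.00131194]), 'joint_efforts': array([ 1.78049577e-03, -5.57386386e+01, -2.81742328e+01,  8.30680438e-05,
        7.37133989e-03,  1.18509524e-05]), 'tcp_pos': array([233.81478277, 579.0556383 , 252.52308911]), 'tcp_rot': array([-5.99131938e-01, -3.08360592e+00,  2.39781475e-03]), 'wrist_force': array([0.18379794, 0.97717587, 0.09219408]), 'moment': array([-0.0024319 ,  0.00532239, -0.02688023]), 'width': 0.9995401047873337}
scene {'fx': 497.8813607977449, 'fy': 497.8813607977449, 'cx': 246.88250043297884, 'cy': 195.94684773547536, 'k1': -0.010780517938880812, 'extrinsics': array([[-8.76654109e-01, -4.80888761e-01,  1.49523616e-02,
         4.99801509e+02],
       [-3.02021066e-01,  5.25856940e-01, -7.95146372e-01,
         2.97517313e+02],
       [ 3.74514151e-01, -7.01584263e-01, -6.06233184e-01,
         1.96824849e+03],
       [ 0.00000000e+00,  0.0
[... 1091 characters left out ...]
 212.]))]
chamber [(0.63, array([331., 180.]))]
sash [(0.36, array([337., 169.]))]
ring []
hook [(0.7, array([113., 182.])), (0.47, array([138., 197.])), (0.41, array([389., 198.])), (0.3, array([182., 210.]))]
{'fx': 313.0177202821314, 'fy': 313.0177202821314, 'cx': 252.9082697310665, 'cy': 191.18377073887797, 'k1': 0.023834585269067638, 'T_tool_cam': array([[ 7.78857625e-04, -9.60021838e-01, -2.79924032e-01,
         7.12508699e+01],
       [ 9.99999590e-01,  6.18405982e-04,  6.61515401e-04,
         3.82806677e-01],
       [-4.61962535e-04, -2.79924433e-01,  9.60021926e-01,
        -1.19593228e+02],
       [ 0.00000000e+00,  0.00000000e+00,  0.00000000e+00,
         1.00000000e+00]])}
0.7
```

View pics/scene0.png

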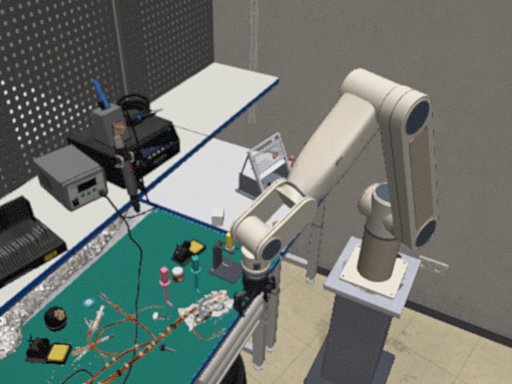

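View pics/top0.png

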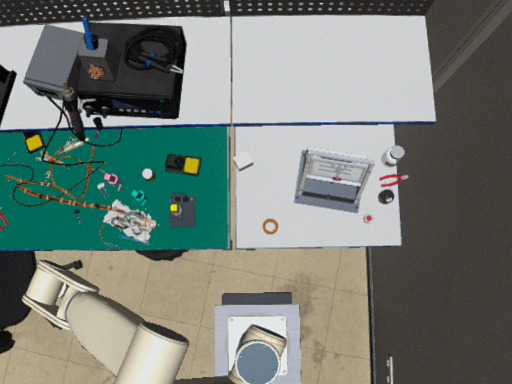

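Run:
```python
import numpy as np,cv2
for c,b in (("scene",(130,120,330,320)),("top",(90,130,410,240))):
    im=np.load(f"{c}0.npz")["im"]; x0,y0,x1,y1=b
    s=800/max(x1-x0,(y1-y0)*4/3); s=min(800/(x1-x0),600/(y1-y0))
    cv2.imwrite(f"pics/{c}0z.png",cv2.resize(im[y0:y1,x0:x1,::-1],None,fx=s,fy=s,interpolation=cv2.INTER_CUBIC)); print(c,s)
```

```text
scene 3.0
top 2.5
```

View pics/scene0z.png

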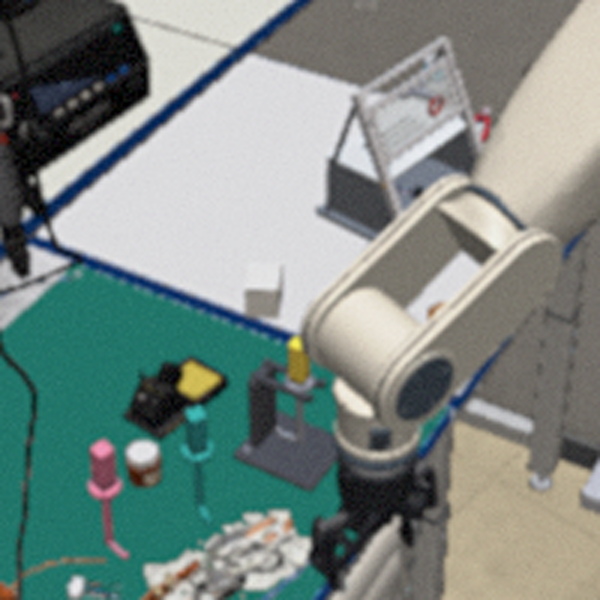

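View pics/top0z.png

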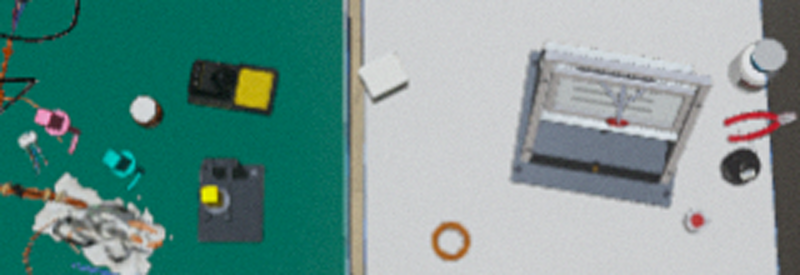

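```bash
cat > h.py <<'E'
import numpy as np,cv2
from scipy.spatial.transform import Rotation as R
from bench import telemetry, capture, camera_params, ctrl, nets
def cam(c,st=None):
    p=camera_params(c)
    if c=="wrist":
        T=np.eye(4);T[:3,:3]=R.from_rotvec(st["tcp_rot"]).as_matrix();T[:3,3]=st["tcp_pos"]
        E=np.linalg.inv(T@p["T_tool_cam"])
    else:E=p["extrinsics"]
    K=np.array([[p["fx"],0,p["cx"]],[0,p["fy"],p["cy"]],[0,0,1]])
    return K,np.array([p["k1"],0,0,0.]),E
def ray(C,px):
    K,D,E=C
    u=cv2.undistortPoints(np.array(px,float).reshape(-1,1,2),K,D)[:,0]
    d=np.c_[u,np.ones(len(u))]@E[:3,:3]   # R^T
    o=-E[:3,:3].T@E[:3,3]
    return o,d      # d scaled so that depth=1
def deproj(C,px,dep):
    o,d=ray(C,px); return o+d*np.asarray(dep,float).reshape(-1,1)
def onz(C,px,z):
    o,d=ray(C,px); return o+d*((z-o[2])/d[:,2])[:,None]
def proj(C,P):
    K,D,E=C
    return cv2.projectPoints(np.array(P,float).reshape(-1,1,3),cv2.Rodrigues(E[:3,:3])[0],E[:3,3],K,D)[0][:,0]
def tri(L):
    A=np.zeros((3,3));b=np.zeros(3)
    for C,px in L:
        o,d=ray(C,px);d=d[0]/np.linalg.norm(d[0]);M=np.eye(3)-np.outer(d,d);A+=M;b+=M@o
    return np.linalg.solve(A,b)
E
python3 - <<'E'
from h import *
S=np.load("scene0.npz");T=np.load("top0.npz");cs=cam("scene");ct=cam("top")
# yellow handle
def ywl(im,b):
    h=cv2.cvtColor(im,cv2.COLOR_RGB2HSV);m=cv2.inRange(h,(22,130,90),(34,255,255))>0
    k=np.zeros_like(m);x0,y0,x1,y1=b;k[y0:y1,x0:x1]=m[y0:y1,x0:x1];return k
def red(im,b):
    h=cv2.cvtColor(im,cv2.COLOR_RGB2HSV);m=((h[...,0]<6)|(h[...,0]>173))&(h[...,1]>120)
    k=np.zeros_like(m);x0,y0,x1,y1=b;k[y0:y1,x0:x1]=m[y0:y1,x0:x1];return k
for nm,f,bs,bt in (("yel",ywl,(220,225,240,255),(165,200,183,215)),("ring",red,(268,145,282,162),(325,172,350,185))):
    out=[]
    for D,C,b in ((S,cs,bs),(T,ct,bt)):
        m=f(D["im"],b);v,u=np.nonzero(m);P=deproj(C,np.c_[u,v],D["d"][m])
        print(nm,len(u),u.mean(),v.mean(),(u.min(),u.max(),v.min(),v.max()),np.median(P,0).round(1),P[:,2].min(),P[:,2].max());out.append((C,(u.mean(),v.mean())))
    print("tri",tri(out))
# rack/chamber corners at top view
s=2.5
for z,n,pts in ((10,"rack",((200,158),(265,165),(264,243),(198,240))),(0,"chamber base front",((513,182),(669,206)))):
    print(n,onz(ct,[(90+a/s,130+b/s) for a,b in pts],z).round(1))
E
```

```text
yel 68 229.0441176470588 240.0441176470588 (np.int64(226), np.int64(232), np.int64(233), np.int64(246)) [487.8 291.8 174.4] 141.6756026291339 521.669256165104
yel 53 173.33962264150944 207.50943396226415 (np.int64(170), np.int64(177), np.int64(204), np.int64(212)) [495.3 282.9 198. ] -0.033668748949594374 208.13586755057804
tri [495.01026016 285.62623097 169.7675165 ]Traceback (most recent call last):
  File "<stdin>", line 13, in <module>
  File "h.py", line 19, in deproj
    o,d=ray(C,px); return o+d*np.asarray(dep,float).reshape(-1,1)
        ~~~^^^^^^
  File "h.py", line 14, in ray
    u=cv2.undistortPoints(np.array(px,float).reshape(-1,1,2),K,D)[:,0]
      ~~~~~~~~~~~~~~~~~~~^^^^^^^^^^^^^^^^^^^^^^^^^^^^^^^^^^^^^^^^
cv2.error: OpenCV(4.12.0) /io/opencv/modules/calib3d/src/undistort.dispatch.cpp:347: error: (-215:Assertion failed) CV_IS_MAT(_src) && CV_IS_MAT(_dst) && (_src->rows == 1 || _src->cols == 1) && (_dst->rows == 1 || _dst->cols == 1) && _src->cols + _src->rows - 1 == _dst->rows + _dst->cols - 1 && (CV_MAT_TYPE(_src->type) == CV_32FC2 || CV_MAT_TYPE(_src->type) == CV_64FC2) && (CV_MAT_TYPE(_dst->type) == CV_32FC2 || CV_MAT_TYPE(_dst->type) == CV_64FC2) in function 'cvUndistortPointsInternal'
```

```bash
cat >> h.py <<'E'
import json
def getcmd():
    d=json.load(open("cmd.json"));return np.array(d["p"]),R.from_quat(d["q"])
def setcmd(p,r): json.dump({"p":list(map(float,p)),"q":list(map(float,r.as_quat()))},open("cmd.json","w"))
def applied(xyz,rot=(0,0,0)):
    p,r=getcmd();setcmd(p+r.apply(xyz),r*R.from_rotvec(np.radians(rot)))
    print("cmd",getcmd()[0].round(2))
def delta(p2,r2):
    p,r=getcmd();print("xyz",r.inv().apply(np.array(p2)-p).round(2),"rot",np.degrees((r.inv()*r2).as_rotvec()).round(2))
def toolrot(yaw=0): # tool x->+y, y->+x, z->-z, then yaw deg about world z
    return R.from_euler("z",yaw,degrees=True)*R.from_matrix(np.array([[0,1,0],[1,0,0],[0,0,-1.]]))
E
python3 - <<'E'
from h import *
setcmd([233.997,579.526,253.319],R.from_rotvec(telemetry.read_state()["tcp_rot"]))
p,r=getcmd();print(r.as_matrix().round(3))
delta([495,380,300],toolrot())
S=np.load("scene0.npz");T=np.load("top0.npz");cs=cam("scene");ct=cam("top")
def red(im,b):
    k=np.zeros(im.shape[:2],bool);x0,y0,x1,y1=b;i=im.astype(int)
    k[y0:y1,x0:x1]=((i[...,0]>1.6*i[...,1])&(i[...,0]>70))[y0:y1,x0:x1];return k
out=[]
for D,C,b in ((S,cs,(262,140,284,165)),(T,ct,(325,170,350,187))):
    m=red(D["im"],b);v,u=np.nonzero(m);P=deproj(C,np.c_[u,v],D["d"][m])
    print(len(u),u.mean(),v.mean(),(u.min(),u.max(),v.min(),v.max()),np.median(P,0).round(1));out.append((C,(u.mean(),v.mean())))
print("ring",tri(out))
s=2.5
for z,n,pts in ((10,"rack",((200,158),(265,165),(264,243),(198,240))),(0,"chamber base front",((513,182),(669,206)))):
    print(n,onz(ct,[(90+a/s,130+b/s) for a,b in pts],z).round(1))
E
```

```text
[[-0.927  0.374  0.   ]
 [ 0.374  0.927 -0.   ]
 [-0.    -0.    -1.   ]]
xyz [-316.72  -87.29  -46.68] rot [ 0.    0.   68.01]
1 274.0 153.0 (np.int64(274), np.int64(274), np.int64(153), np.int64(153)) [ 591.4 -289.4  204.3]
14 336.14285714285717 178.28571428571428 (np.int64(333), np.int64(340), np.int64(177), np.int64(179)) [ 585.5 -285.7  208. ]
ring [ 586.25330055 -281.77624239  209.77062092]
rack [[576.3 328.   10. ]
 [563.7 226.8  10. ]
 [443.  227.9  10. ]
 [449.  329.6  10. ]]
chamber base front [[ 532.6 -155.2    0. ]
 [ 491.1 -395.4    0. ]]
```

Request:
jog_arm([
  {"xyz":[-32,-9,-10],"rot":[0,0,6.8],"claw":0},
  {"xyz":[-64,-18,-20],"rot":[0,0,13.6],"claw":0},
  {"xyz":[-96,-27,-30],"rot":[0,0,20.4],"claw":0},
  {"xyz":[-127,-35,-40],"rot":[0,0,27.2],"claw":0},
  {"xyz":[-159,-44,-47],"rot":[0,0,34],"claw":0},
  {"xyz":[-190,-52,-47],"rot":[0,0,40.8],"claw":0},
  {"xyz":[-222,-61,-47],"rot":[0,0,47.6],"claw":0},
  {"xyz":[-254,-70,-47],"rot":[0,0,54.4],"claw":0},
  {"xyz":[-285,-79,-47],"rot":[0,0,61.2],"claw":0},
  {"xyz":[-317,-87,-47],"rot":[0,0,68],"claw":0},
  {"xyz":[-317,-87,-47],"rot":[0,0,68],"claw":0},
  {"xyz":[-317,-87,-47],"rot":[0,0,68],"claw":0},
  {"xyz":[-317,-87,-47],"rot":[0,0,68],"claw":0},
])

```text
time: 1.78
tcp_pos: [495.0, 380.2, 300.2]
tcp_rot: [-2.22, -2.222, 0.001]
wrist_force: [-0.2, 0.3, -0.4]
width: 1.003
```

Run:
```python
from h import *
applied([-317,-87,-47],[0,0,68])
st=telemetry.read_state();print(st["time"],st["tcp_pos"],R.from_rotvec(st["tcp_rot"]).as_matrix().round(3).tolist(),st["wrist_force"])
im,d=capture("wrist");np.savez("w1.npz",im=im,d=d,p=st["tcp_pos"],r=st["tcp_rot"])
cv2.imwrite("pics/w1.png",im[:,:,::-1])
im,d=capture("scene");np.savez("scene1.npz",im=im,d=d)
cv2.imwrite("pics/s1.png",cv2.resize(im[110:310,130:330,::-1],None,fx=3,fy=3,interpolation=cv2.INTER_CUBIC))
```

```text
cmd [495.36 380.16 300.32]
1.7833 [494.99348782 380.20934496 300.16528622] [[-0.001, 1.0, -0.001], [1.0, 0.001, 0.0], [0.0, -0.001, -1.0]] [-0.22522624  0.27812252 -0.37605373]
```

View pics/w1.png

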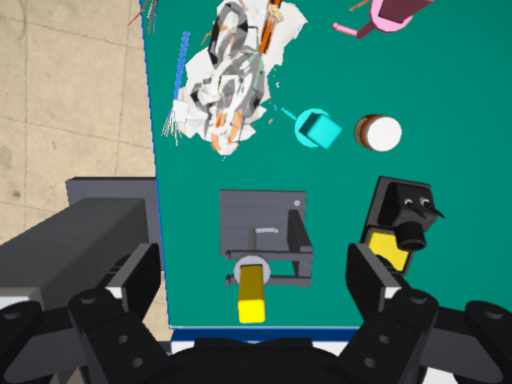

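View pics/s1.png

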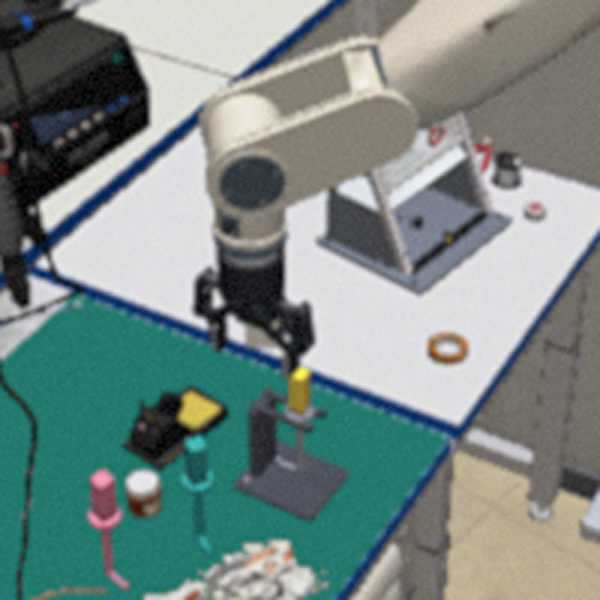

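Run:
```python
from h import *
D=np.load("w1.npz");im=D["im"]
cv2.imwrite("pics/w1z.png",cv2.resize(im[180:335,205:325,::-1],None,fx=3.8,fy=3.8,interpolation=cv2.INTER_CUBIC))
C=cam("wrist",dict(tcp_pos=D["p"],tcp_rot=D["r"]))
h=cv2.cvtColor(im,cv2.COLOR_RGB2HSV);m=cv2.inRange(h,(20,130,60),(36,255,255))>0
m[:,:230]=0;m[:,275:]=0;m[:255]=0;m[330:]=0
v,u=np.nonzero(m);P=deproj(C,np.c_[u,v],D["d"][m]);top=P[:,2]>190
print(len(u),np.median(P[top],0),P[top].min(0),P[top].max(0))
mt=np.zeros_like(m,np.uint8);mt[v[top],u[top]]=1
pt=np.c_[u[top],v[top]]
X=onz(C,pt,200)
print("top X pct",np.percentile(X[:,:2],[1,50,99],axis=0),X.mean(0))
print(cv2.minAreaRect(X[:,:2].astype(np.float32)))
```

```text
1371 [493.64099511 287.45055423 198.47122304] [482.86474709 273.12571771 190.01721531] [504.56182424 451.68455896 419.76134226]
top X pct [[483.08497472 275.84088701]
 [493.64728364 288.33186785]
 [504.30266037 301.4389115 ]] [493.6368662  288.32826098 200.        ]
((492.627197265625, 300.5031433105469), (21.14864158630371, 50.88600158691406), 4.317943572998047)
```

View pics/w1z.png

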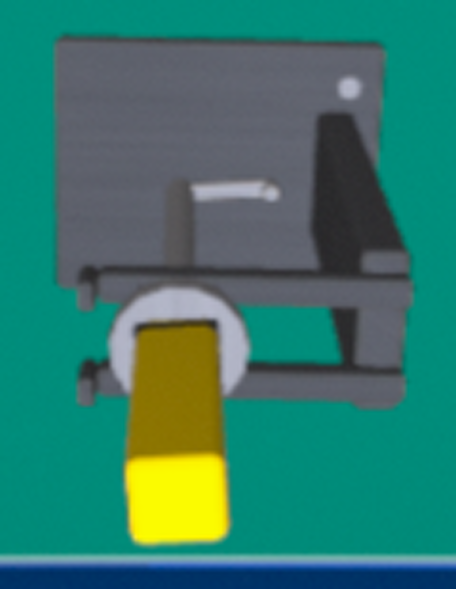

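Run:
```python
from h import *
from scipy.optimize import least_squares
D=np.load("w1.npz");C=cam("wrist",dict(tcp_pos=D["p"],tcp_rot=D["r"]))
Z=lambda a:np.array(a)/3.8-.37+[205,180]
def xf(p,L): 
    c,s=np.cos(p[2]),np.sin(p[2]);L=np.array(L,float);return np.c_[p[0]+c*L[:,0]-s*L[:,1],p[1]+s*L[:,0]+c*L[:,1],L[:,2]]
a=11
Lp=[(-a,a,200),(a,a,200),(a,-a,200),(-a,-a,200),(-a,a,137),(a,a,137),(34,0,38)]
pp=Z([(126,456),(226,453),(229,542),(131,546),(137,322),(216,320),(275,186)])
f=lambda p:(proj(C,xf(p,Lp))-pp).ravel()
r=least_squares(f,[494,287,0]);print("pole",r.x[:2],np.degrees(r.x[2]),(r.fun.reshape(-1,2)*3.8).round(1).tolist())
# plate
Lr=lambda w:[(-45,w,10),(75,w,10),(-45,-w,10)]
pr=Z([(57,40),(383,45)])
X=onz(C,pr,10);print(X, np.degrees(np.arctan2(*(X[1]-X[0])[1::-1])))
# prongs upper edges z=130: far prong far edge & near prong near... 
q=Z([(105,268),(405,275),(105,300),(405,303),(105,364),(403,370)])
print(onz(C,q,130).round(1))
print("collar", onz(C,Z([(109,345),(249,345),(179,286)]),137).round(1))
```

```text
pole [493.98239431 284.63915939] 3.9975215447369887 [[-3.2, 5.5], [-0.4, 2.4], [2.5, 0.9], [-0.0, 2.7], [-2.4, -7.7], [1.5, -10.8], [2.9, 6.6]]
[[449.76566833 333.85338089  10.        ]
 [566.64264759 332.21367621  10.        ]] -0.8037681647112276
[[474.1 304.8 130. ]
 [554.6 302.9 130. ]
 [474.  295.3 130. ]
 [555.1 294.6 130. ]
 [473.7 275.8 130. ]
 [555.6 274.1 130. ]]
collar [[475.3 285.7 137. ]
 [512.7 285.8 137. ]
 [494.  303.1 137. ]]
```

Run:
```python
from h import *
D=np.load("w1.npz");im=D["im"];C=cam("wrist",dict(tcp_pos=D["p"],tcp_rot=D["r"]))
m=(im[...,0]>200)&(im[...,1]>190)&(im[...,2]<120);m[:,:230]=0;m[:,275:]=0;m[:290]=0;m[330:]=0
v,u=np.nonzero(m);X=onz(C,np.c_[u,v],200)[:,:2].astype(np.float32)
print(len(u),cv2.minAreaRect(X),X.mean(0),np.cov(X.T))
# edges: left/right boundary per row
for v0 in range(v.min()+2,v.max()-1,3):
    c=u[v==v0];E=onz(C,[(c.min()-.5,v0),(c.max()+.5,v0)],200)[:,:2];print(E.round(1).ravel())
# hook bar: light pixels
Z=lambda a:np.array(a)/3.8-.37+[205,180]
print(onz(C,Z([(195,193),(262,187)]),30).round(1),onz(C,Z([(275,186)]),38).round(1), onz(C,Z([(179,250)]),80).round(1))
```

```text
546 ((493.6407775878906, 285.5835876464844), (20.759883880615234, 20.734163284301758), 4.32122278213501) [493.6902  285.64465] [[35.23990296  0.15346995]
 [ 0.15346995 35.30488198]]
[483.5 294.  503.8 294. ]
[482.6 291.2 503.8 291.2]
[483.4 288.3 503.9 288.4]
[483.4 285.5 503.9 285.5]
[483.4 282.6 503.9 282.6]
[483.3 279.7 504.8 279.8]
[484.1 276.8 504.  276.8]
[[499.3 283.3  30. ]
 [522.9 285.7  30. ]] [[526.9 289.5  38. ]] [[493.8 285.7  80. ]]
```

Run:
```python
from h import *
delta([494,285.4,250],toolrot(3))
delta([494,285.4,169],toolrot(3))
```

```text
xyz [-94.76  -1.38  50.32] rot [ 0.    0.   -2.99]
xyz [-94.76  -1.38 131.32] rot [ 0.    0.   -2.99]
```

Request:
jog_arm([
  {"xyz":[-30,-1,10],"rot":[0,0,-3],"claw":140},
  {"xyz":[-60,-1.4,20],"rot":[0,0,-3],"claw":140},
  {"xyz":[-85,-1.4,35],"rot":[0,0,-3],"claw":140},
  {"xyz":[-94.8,-1.4,45],"rot":[0,0,-3],"claw":140},
  {"xyz":[-94.8,-1.4,50],"rot":[0,0,-3],"claw":140},
  {"xyz":[-94.8,-1.4,50],"rot":[0,0,-3],"claw":140},
  {"xyz":[-94.8,-1.4,50],"rot":[0,0,-3],"claw":140},
  {"xyz":[-94.8,-1.4,50],"rot":[0,0,-3],"claw":140},
], grip_force=40)

```text
time: 2.55
tcp_pos: [494.4, 287.0, 251.1]
tcp_rot: [2.161, 2.28, 0.003]
wrist_force: [0.2, 0.2, 0.7]
width: 0.449
```

Run:
```python
from h import *
applied([-94.8,-1.4,50],[0,0,-3])
st=telemetry.read_state();print(st["time"],st["tcp_pos"],st["wrist_force"],st["width"])
im,d=capture("wrist");np.savez("w2.npz",im=im,d=d,p=st["tcp_pos"],r=st["tcp_rot"])
cv2.imwrite("pics/w2.png",im[:,:,::-1])
im,d=capture("scene");np.savez("scene2.npz",im=im,d=d)
cv2.imwrite("pics/s2.png",cv2.resize(im[190:290,190:290,::-1],None,fx=6,fy=6,interpolation=cv2.INTER_CUBIC))
```

```text
cmd [493.98 285.36 250.32]
2.55 [494.42096111 286.97465411 251.07743363] [0.22456897 0.22079408 0.719913  ] 0.44855705901082926
```

View pics/w2.png

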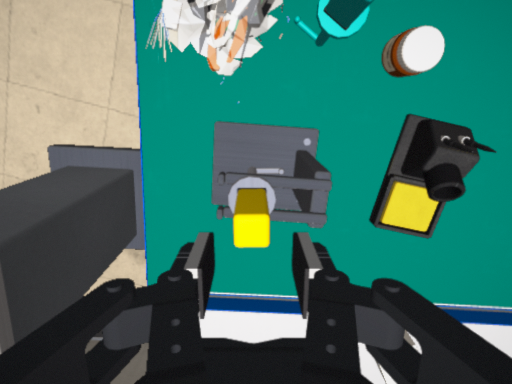

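View pics/s2.png

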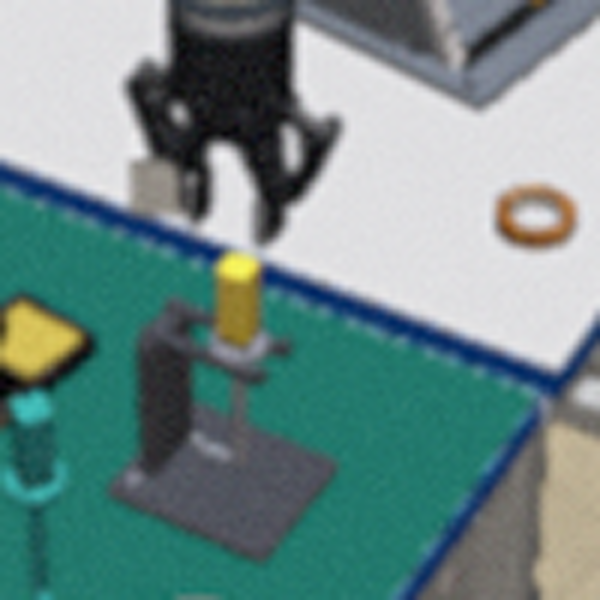

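Request:
jog_arm([
  {"xyz":[0,0,20],"rot":[0,0,0],"claw":140},
  {"xyz":[0,0,40],"rot":[0,0,0],"claw":140},
  {"xyz":[0,0,60],"rot":[0,0,0],"claw":140},
  {"xyz":[0,0,75],"rot":[0,0,0],"claw":140},
  {"xyz":[0,0,81],"rot":[0,0,0],"claw":140},
  {"xyz":[0,0,81],"rot":[0,0,0],"claw":140},
  {"xyz":[0,0,81],"rot":[0,0,0],"claw":140},
  {"xyz":[0,0,81],"rot":[0,0,0],"claw":140},
  {"xyz":[0,0,81],"rot":[0,0,0],"claw":140},
], grip_force=60)

```text
time: 3.4
tcp_pos: [494.7, 285.8, 170.5]
tcp_rot: [2.162, 2.279, 0.003]
wrist_force: [-0.6, -0.6, 0.0]
width: 0.45
```

Request:
jog_arm([
  {"xyz":[0,0,0],"rot":[0,0,0],"claw":160},
  {"xyz":[0,0,0],"rot":[0,0,0],"claw":180},
  {"xyz":[0,0,0],"rot":[0,0,0],"claw":200},
  {"xyz":[0,0,0],"rot":[0,0,0],"claw":230},
  {"xyz":[0,0,0],"rot":[0,0,0],"claw":255},
  {"xyz":[0,0,0],"rot":[0,0,0],"claw":255},
  {"xyz":[0,0,0],"rot":[0,0,0],"claw":255},
], grip_force=60)

```text
time: 3.98
tcp_pos: [494.3, 285.6, 170.0]
tcp_rot: [2.162, 2.279, 0.002]
wrist_force: [-1.1, -0.1, 6.4]
width: 0.249
```

Request:
jog_arm([
  {"xyz":[0,0,0],"rot":[0,0,0],"claw":255},
  {"xyz":[0,0,0],"rot":[0,0,0],"claw":255},
  {"xyz":[0,0,0],"rot":[0,0,0],"claw":255},
  {"xyz":[0,0,0],"rot":[0,0,0],"claw":255},
], grip_force=110)

```text
time: 4.32
tcp_pos: [494.3, 285.6, 170.1]
tcp_rot: [2.162, 2.279, 0.002]
wrist_force: [-1.9, -0.7, 7.2]
width: 0.244
```

Run:
```python
from h import *
applied([0,0,81])
st=telemetry.read_state();print(st["time"],st["tcp_pos"],st["wrist_force"],st["moment"],st["width"])
im,d=capture("wrist");np.savez("w3.npz",im=im,d=d,p=st["tcp_pos"],r=st["tcp_rot"])
cv2.imwrite("pics/w3.png",im[:,:,::-1])
```

```text
cmd [493.98 285.36 169.32]
4.3167 [494.3212671  285.55571571 170.13926638] [-1.85279052 -0.68520898  7.24645496] [-0.09891706  0.23300062  0.00892415] 0.24432666244168535
```

View pics/w3.png

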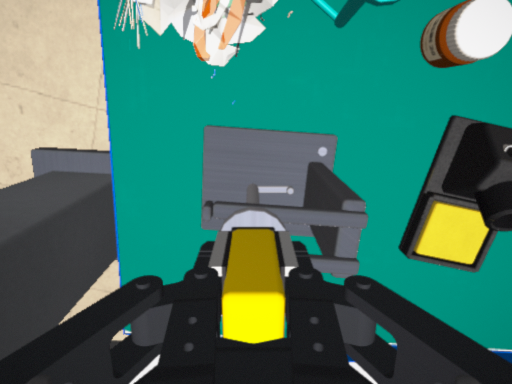

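Run:
```python
from h import *
p,r=getcmd()
for w in ((0,0,14),(-40,.7,14),(-80,1.4,14),(-80,1.4,190)): delta(p+w,r)
```

```text
xyz [ -0.   0. -14.] rot [0. 0. 0.]
xyz [  2.8  -39.91 -14.  ] rot [0. 0. 0.]
xyz [  5.6  -79.82 -14.  ] rot [0. 0. 0.]
xyz [   5.6   -79.81 -190.  ] rot [0. 0. 0.]
```

Request:
jog_arm([
  {"xyz":[0,0,-5],"rot":[0,0,0],"claw":255},
  {"xyz":[0,0,-10],"rot":[0,0,0],"claw":255},
  {"xyz":[0,0,-14],"rot":[0,0,0],"claw":255},
  {"xyz":[0,0,-14],"rot":[0,0,0],"claw":255},
  {"xyz":[0,0,-14],"rot":[0,0,0],"claw":255},
])

```text
time: 4.78
tcp_pos: [494.1, 285.4, 183.6]
tcp_rot: [2.162, 2.279, 0.001]
wrist_force: [0.1, 0.1, -1.5]
width: 0.239
```

Request:
jog_arm([
  {"xyz":[0.7,-10,0],"rot":[0,0,0],"claw":255},
  {"xyz":[1.6,-23,0],"rot":[0,0,0],"claw":255},
  {"xyz":[2.8,-40,0],"rot":[0,0,0],"claw":255},
  {"xyz":[4.2,-60,0],"rot":[0,0,0],"claw":255},
  {"xyz":[5.2,-75,0],"rot":[0,0,0],"claw":255},
  {"xyz":[5.6,-80,0],"rot":[0,0,0],"claw":255},
  {"xyz":[5.6,-80,-10],"rot":[0,0,0],"claw":255},
  {"xyz":[5.6,-80,-30],"rot":[0,0,0],"claw":255},
  {"xyz":[5.6,-80,-60],"rot":[0,0,0],"claw":255},
  {"xyz":[5.6,-80,-95],"rot":[0,0,0],"claw":255},
  {"xyz":[5.6,-80,-130],"rot":[0,0,0],"claw":255},
  {"xyz":[5.6,-80,-160],"rot":[0,0,0],"claw":255},
  {"xyz":[5.6,-80,-176],"rot":[0,0,0],"claw":255},
  {"xyz":[5.6,-80,-176],"rot":[0,0,0],"claw":255},
])

```text
time: 5.95
tcp_pos: [415.9, 287.9, 364.6]
tcp_rot: [2.161, 2.277, 0.014]
wrist_force: [0.9, 0.0, -1.2]
width: 0.247
```

Run:
```python
from h import *
applied([5.6,-80,-190])
st=telemetry.read_state();print(st["time"],st["tcp_pos"],st["wrist_force"],st["moment"],st["width"])
im,d=capture("wrist");np.savez("w4.npz",im=im,d=d,p=st["tcp_pos"],r=st["tcp_rot"])
cv2.imwrite("pics/w4.png",im[:,:,::-1])
im,d=capture("scene");cv2.imwrite("pics/s4.png",cv2.resize(im[130:290,170:330,::-1],None,fx=3.7,fy=3.7,interpolation=cv2.INTER_CUBIC))
im,d=capture("top");np.savez("top4.npz",im=im,d=d)
cv2.imwrite("pics/t4.png",cv2.resize(im[130:230,280:410,::-1],None,fx=6,fy=6,interpolation=cv2.INTER_CUBIC))
```

```text
cmd [413.8  286.75 359.32]
5.95 [415.93333227 287.87067558 364.56003886] [ 0.94038365  0.0340332  -1.16178167] [ 0.05121116 -0.00235781 -0.00700741] 0.246524285591348
```

View pics/w4.png

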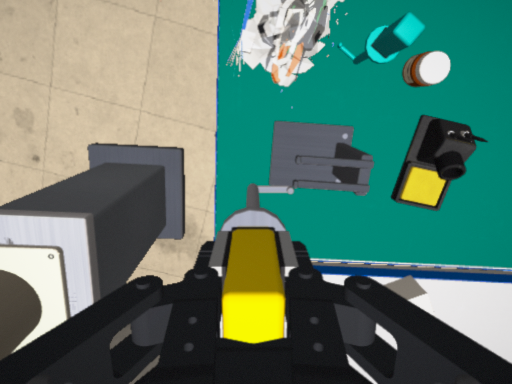

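View pics/s4.png

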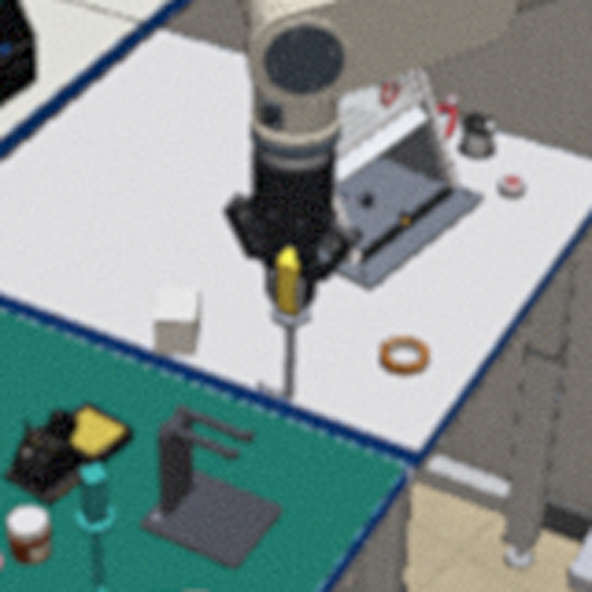

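View pics/t4.png

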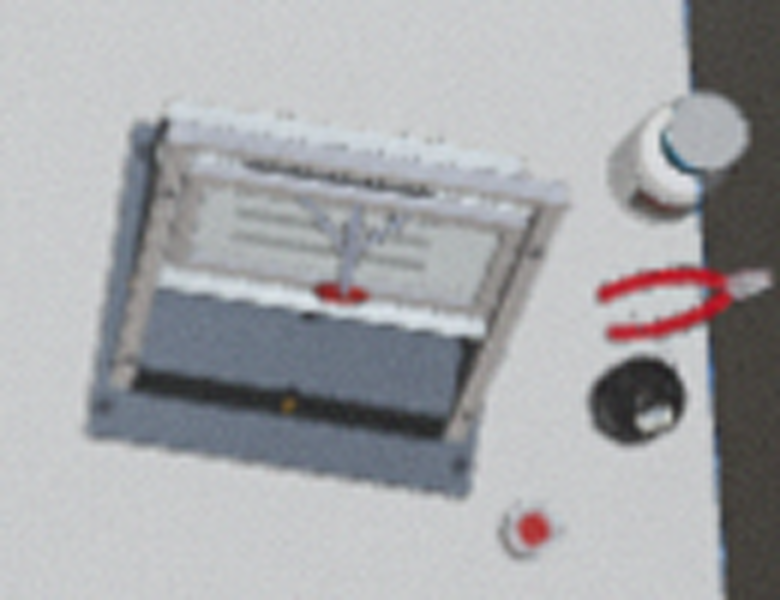

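Run:
```python
from h import *
ct=cam("top")
for z in (0,8):
    X=onz(ct,[(280+a/6-.4,130+b/6-.4) for a,b in ((88,432),(470,495),(135,125))],z)
    print(X.round(1),np.degrees(np.arctan2(*(X[0]-X[1])[[0,1]])),np.linalg.norm(X[0]-X[1]),np.degrees(np.arctan2(*(X[2]-X[0])[1::-1])))
# black strip, rails ends on white bar of sash bottom
X=onz(ct,[(280+a/6-.4,130+b/6-.4) for a,b in ((160,275),(487,328))],120);print(np.degrees(np.arctan2(*(X[0]-X[1])[[0,1]])))
st=telemetry.read_state();print(st["tcp_pos"],R.from_rotvec(st["tcp_rot"]).as_matrix().round(3).tolist())
yaw=-10;ring=np.array([586,-284,209]);cx=R.from_euler("z",yaw,degrees=True).apply([1,0,0])
t=ring-78*cx;t[2]=360;print(t);delta(t,toolrot(yaw))
```

```text
[[ 537.3 -151.7    0. ]
 [ 492.2 -396.7    0. ]
 [ 740.1 -188.6    0. ]] 10.425736632597369 249.07816128478203 -10.307400103694578
[[ 536.1 -151.1    8. ]
 [ 491.2 -395.     8. ]
 [ 738.  -187.8    8. ]] 10.42573663259737 248.00036213824296 -10.307400103694578
10.260270269968647
[413.50157219 286.37450682 358.60979836] [[-0.052, 0.999, -0.001], [0.999, 0.052, -0.001], [-0.001, -0.001, -1.0]]
[ 509.18499527 -270.45544214  360.        ]
xyz [-561.45   65.98   -0.68] rot [ 0.    0.   13.01]
```

Request:
jog_arm([
  {"xyz":[-15,2,0],"rot":[0,0,0.4],"claw":255},
  {"xyz":[-45,5,0],"rot":[0,0,1.1],"claw":255},
  {"xyz":[-82,10,0],"rot":[0,0,2],"claw":255},
  {"xyz":[-122,14,0],"rot":[0,0,3],"claw":255},
  {"xyz":[-162,19,0],"rot":[0,0,4],"claw":255},
  {"xyz":[-202,24,0],"rot":[0,0,5],"claw":255},
  {"xyz":[-242,29,0],"rot":[0,0,6],"claw":255},
  {"xyz":[-282,33,0],"rot":[0,0,7],"claw":255},
  {"xyz":[-322,38,0],"rot":[0,0,8],"claw":255},
  {"xyz":[-362,43,0],"rot":[0,0,9],"claw":255},
  {"xyz":[-402,47,0],"rot":[0,0,10],"claw":255},
  {"xyz":[-442,52,0],"rot":[0,0,11],"claw":255},
  {"xyz":[-480,56,0],"rot":[0,0,12],"claw":255},
  {"xyz":[-515,60,0],"rot":[0,0,13],"claw":255},
  {"xyz":[-542,64,0],"rot":[0,0,13.35],"claw":255},
  {"xyz":[-556,65.5,0],"rot":[0,0,13.35],"claw":255},
  {"xyz":[-561.5,66,0],"rot":[0,0,13.35],"claw":255},
  {"xyz":[-561.5,66,0],"rot":[0,0,13.35],"claw":255},
  {"xyz":[-561.5,66,0],"rot":[0,0,13.35],"claw":255},
  {"xyz":[-561.5,66,0],"rot":[0,0,13.35],"claw":255},
])

```text
time: 7.77
tcp_pos: [508.9, -269.0, 359.0]
tcp_rot: [-2.41, -2.013, 0.0]
wrist_force: [0.3, -0.1, -1.2]
width: 0.246
```

Run:
```python
from h import *
applied([-561.5,66,0],[0,0,13.35])
st=telemetry.read_state();print(st["time"],st["tcp_pos"],st["wrist_force"],st["moment"],st["width"],st["joint_vel"].round(3),st["q"].round(2))
im,d=capture("wrist");np.savez("w5.npz",im=im,d=d,p=st["tcp_pos"],r=st["tcp_rot"])
cv2.imwrite("pics/w5.png",im[:,:,::-1])
print(nets.boxes_of("ring","wrist"),nets.boxes_of("hook","wrist"))
im,d=capture("scene");cv2.imwrite("pics/s5.png",cv2.resize(im[90:250,200:360,::-1],None,fx=3.7,fy=3.7,interpolation=cv2.INTER_CUBIC))
np.savez("scene5.npz",im=im,d=d)
```

```text
cmd [ 509.21 -270.5   359.32]
7.7667 [ 508.94914739 -269.00536161  358.98596781] [ 0.28006009 -0.1082015  -1.21026332] [0.03036063 0.04425632 0.03209768] 0.24582417178140087 [ 0.004 -0.008 -0.003 -0.002 -0.    -0.002] [-0.51  0.25  1.63  0.    1.26 -0.33]
[{'centre': [379.0, 161.3], 'p': 0.89}] [{'centre': [250.8, 277.6], 'p': 0.59}]
```

View pics/w5.png

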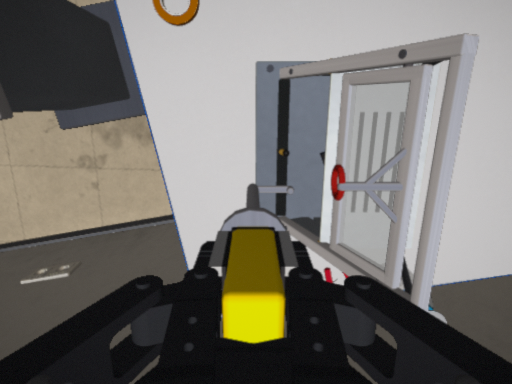

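View pics/s5.png

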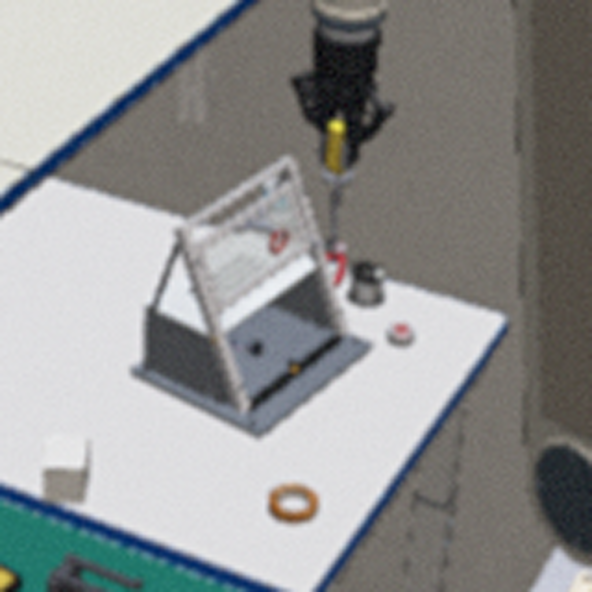

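Run:
```python
from h import *
D=np.load("w5.npz");im=D["im"].astype(int);C=cam("wrist",dict(tcp_pos=D["p"],tcp_rot=D["r"]))
m=(im[...,0]>1.8*im[...,1])&(im[...,0]>80);m[:,:315]=0;m[:,355:]=0;m[:150]=0;m[210:]=0
v,u=np.nonzero(m);dd=D["d"][m];ok=(dd>150)&(dd<300);P=deproj(C,np.c_[u,v][ok],dd[ok])
print(len(u),ok.sum(),u.min(),u.max(),v.min(),v.max(),np.percentile(dd,[5,50,95]))
print(np.percentile(P,[2,25,50,75,98],axis=0).round(1))
cx=R.from_euler("z",-10.35,degrees=True)
L=cx.inv().apply(P-P.mean(0));print("chamber-frame spread",np.percentile(L,[2,50,98],axis=0).round(1))
# fit ring centre: points on torus surface, axis along chamber x; least squares on radius
from scipy.optimize import least_squares
def f(c):
    q=cx.inv().apply(P-c);rho=np.hypot(q[:,1],q[:,2]);return np.clip(np.hypot(rho-14,q[:,0])-3,-4,4)
r=least_squares(f,P.mean(0),loss="soft_l1");print("ring fit",r.x,np.abs(r.fun).mean())
# hook: light pixels of bar
print(D["d"][185:195,255:295][::3,::4])
T=toolrot(-10.35);tip=D["p"]+R.from_rotvec(D["r"]).apply([[0,0,138.5+1.6],[0,18,140.1],[0,34,140.1-6],[0,34,132]])
print("predicted hook px",proj(C,tip).round(1),tip[1].round(1))
print("proj ring",proj(C,r.x),proj(cam("scene"),r.x),proj(cam("top"),r.x))
z=D["im"][140:240,230:370,::-1];cv2.imwrite("pics/w5z.png",cv2.resize(z,None,fx=5.5,fy=5.5,interpolation=cv2.INTER_CUBIC))
```

```text
301 239 331 344 165 199 [273.37484741 282.93048096 301.7381897 ]
[[ 580.9 -296.6  187. ]
 [ 583.8 -291.3  192.8]
 [ 585.2 -278.7  207.7]
 [ 586.7 -273.8  211.7]
 [ 588.9 -268.2  214.1]]
chamber-frame spread [[ -1.9 -15.5 -16.5]
 [ -0.2   2.9   4.3]
 [  2.6  13.5  10.7]]
ring fit [ 584.81123749 -279.93230493  201.10765478] 0.8732196387640673
[[267.38614 484.53244 483.05487 484.42383 485.4768  482.84604 475.91458
  476.8967  482.6091  483.2642 ]
 [257.28488 267.90375 267.94482 268.78522 267.70724 267.54727 267.6528
  268.98914 265.47064 264.79602]
 [249.56148 267.1591  269.5706  268.7436  268.38388 269.24927 270.0885
  268.20026 265.13138 262.95425]
 [242.50853 488.03812 486.6928  487.10635 488.7227  487.10284 480.02054
  480.4685  488.14685 488.39932]]
predicted hook px [[252.9 186.6]
 [273.8 186.7]
 [293.3 188.6]
 [293.6 189.2]] [ 526.6 -272.1  218.9]
proj ring [[337.12160573 178.71440097]] [[274.34046785 154.95780341]] [[335.07908418 178.78464662]]
```

View pics/w5z.png

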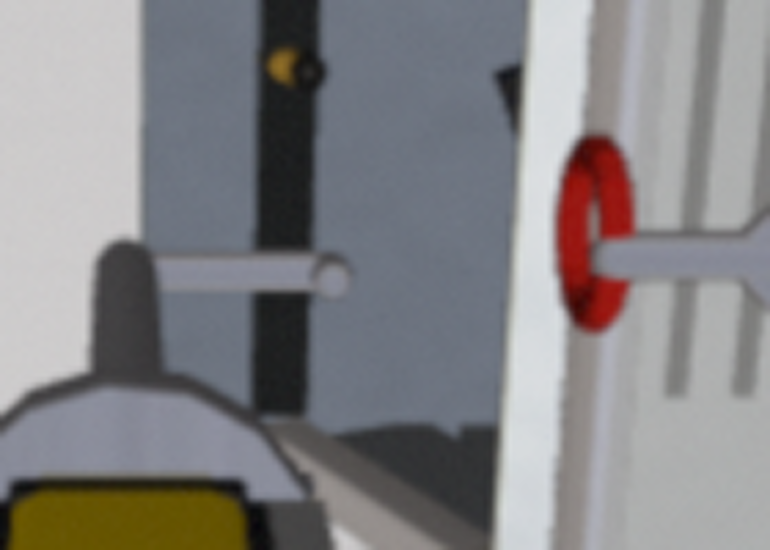

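Run:
```python
from h import *
D=np.load("w5.npz");C=cam("wrist",dict(tcp_pos=D["p"],tcp_rot=D["r"]));cs,ct=cam("scene"),cam("top")
for w in ((337.8,182),(339,179)):
  for L in ([(C,w),(cs,(275,154.5))],[(C,w),(ct,(336.4,178.3))],[(cs,(275,154.5)),(ct,(336.4,178.3))],[(C,w),(cs,(275,154.5)),(ct,(336.4,178.3))]): print(tri(L).round(1))
# hook in scene: 
tip=D["p"]+R.from_rotvec(D["r"]).apply([[0,0,140.1],[0,34,134]])
print(tip, proj(cs,tip)); print((C[2]@np.r_[tip[0],1])[:3])
im=np.load("scene5.npz")["im"];cv2.imwrite("pics/s5z.png",cv2.resize(im[130:180,250:310,::-1],None,fx=12,fy=12,interpolation=cv2.INTER_CUBIC))
```

```text
[ 584.  -283.   202.3]
[ 588.4 -286.8  188.6]
[ 585.3 -285.   200.9]
[ 585.1 -284.1  201.3]
[ 583.9 -280.2  204.2]
[ 593.1 -289.8  170.1]
[ 585.3 -285.   200.9]
[ 585.3 -282.9  201.9]
[[ 508.84144865 -268.88991161  218.88605678]
 [ 542.30213906 -274.95258167  224.95534251]] [[288.75750523 157.37481116]
 [282.62870205 153.55257591]]
[-2.48859505e-02 -3.90981127e+00  2.69318819e+02]
```

View pics/s5z.png

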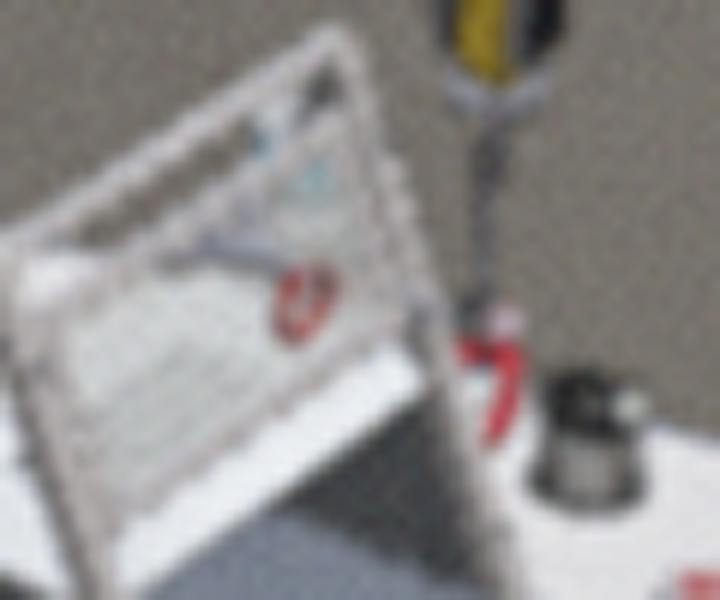

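Run:
```python
from h import *
from scipy.optimize import least_squares,minimize
D=np.load("w5.npz");im=D["im"].astype(int);C=cam("wrist",dict(tcp_pos=D["p"],tcp_rot=D["r"]))
m=(im[...,0]>1.8*im[...,1])&(im[...,0]>80);m[:,:325]=0;m[:,350:]=0;m[:160]=0;m[205:]=0
for rr in range(164,201):
    c=np.nonzero(m[rr])[0]
    if len(c) and (rr<172 or rr>190 or rr%5==0): print(rr,[(int(k),round(float(deproj(C,[(k,rr)],D["d"][rr,k])[0,2]))) for k in c])
a=np.linspace(0,2*np.pi,72);b=np.linspace(0,2*np.pi,16);A,B=np.meshgrid(a,b)
Tr=np.c_[(3*np.sin(B)).ravel(),((14+3*np.cos(B))*np.cos(A)).ravel(),((14+3*np.cos(B))*np.sin(A)).ravel()]
rot=R.from_euler("z",-10.35,degrees=True)
S=8
def render(c):
    q=proj(C,c+rot.apply(Tr)).reshape(16,72,2);k=np.zeros((50*S,30*S),np.uint8)
    for i in range(72):
        hu=cv2.convexHull((((np.r_[q[:,i],q[:,(i+1)%72]]-[322,157]+.5)*S)).astype(np.int32));cv2.fillConvexPoly(k,hu,1)
    return cv2.resize(k.astype(np.float32),(30,50),interpolation=cv2.INTER_AREA)
M=m[157:207,322:352].astype(np.float32)
w=np.ones_like(M); w[182-157:191-157,338-322:]=0  # arm occludes
cost=lambda c:(w*(render(c)-M)**2).sum()
best=min(((cost(np.array([585+dx,-283+dy,z])),z,585+dx,-283+dy) for z in range(194,220,3) for dx in np.arange(-5,6,1.) for dy in np.arange(-5,8,1.)))
print(best)
for z in range(194,222,3):print(z,min((cost(np.array([585+dx,-283+dy,z])),585+dx,-283+dy) for dx in np.arange(-5,6,1.) for dy in np.arange(-5,8,1.)))
```

```text
165 [(337, 198), (338, 201), (339, 199), (340, 200)]
166 [(337, 200), (338, 202), (339, 202), (340, 203), (341, 202)]
167 [(337, 202), (338, 203), (339, 203), (340, 204), (341, 204)]
168 [(334, 192), (337, 202), (338, 203), (339, 204), (340, 205), (341, 205), (342, 206)]
169 [(334, 192), (335, 196), (337, 202), (338, 205), (339, 205), (340, 207), (341, 207), (342, 206)]
170 [(333, 189), (334, 191), (335, 192), (336, 196), (337, 204), (338, 205), (339, 207), (340, 208), (341, 207), (342, 208), (343, 208)]
171 [(333, 189), (334, 191), (335, 192), (336, 193), (337, 193), (338, 205), (339, 207), (340, 208), (341, 210), (342, 208), (343, 208)]
175 [(332, 185), (333, 187), (334, 189), (335, 188), (336, 189), (337, 186), (338, 139), (339, 210), (340, 211), (341, 211), (342, 211), (343, 212), (344, 211)]
180 [(331, 184), (332, 186), (333, 186), (334, 186), (335, 187), (336, 187), (339, 210), (340, 213), (341, 214), (342, 213), (343, 213), (344, 212)]
185 [(332, 188), (333, 188), (334, 188), (335, 189), (336, 188)]
190 [(332, 189), (333, 191), (334, 192), (335, 191), (336, 192), (337, 191), (
[... 937 characters left out ...]
p.float64(586.0), np.float64(-285.0))
194 (np.float32(64.60425), np.float64(586.0), np.float64(-285.0))
197 (np.float32(68.07764), np.float64(586.0), np.float64(-285.0))
200 (np.float32(74.78491), np.float64(585.0), np.float64(-284.0))
203 (np.float32(86.61499), np.float64(584.0), np.float64(-283.0))
206 (np.float32(94.073), np.float64(584.0), np.float64(-282.0))
209 (np.float32(101.74097), np.float64(583.0), np.float64(-282.0))
212 (np.float32(114.05322), np.float64(582.0), np.float64(-281.0))
215 (np.float32(125.59741), np.float64(582.0), np.float64(-280.0))
218 (np.float32(131.69238), np.float64(581.0), np.float64(-279.0))
221 (np.float32(144.30493), np.float64(580.0), np.float64(-279.0))
```

Run:
```python
from h import *
D=np.load("w5.npz");C=cam("wrist",dict(tcp_pos=D["p"],tcp_rot=D["r"]));d=D["d"]
rot=R.from_euler("z",-10.35,degrees=True)
for px in ((262,189.4),(272,189.4),(282,189.4)):
    dd=np.median(d[188:192,int(px[0])-2:int(px[0])+3]); P=deproj(C,[px],dd)[0]; print("bar top",px,dd,P.round(1))
dd=np.median(d[188:192,289:292]);print("lip",dd,deproj(C,[(290.5,190)],dd).round(1))
hp=deproj(C,[(272,189.4)],np.median(d[188:192,268:276]))[0]-[0,0,3]
pred=D["p"]+R.from_rotvec(D["r"]).apply([0,17,140.1]);print("hook axis obs",hp,"pred",pred)
for ring in ([585.5,-284.3,198.5],[585,-284,200]): print("ring rel obs in chamber axes",rot.inv().apply(ring-hp).round(1))
```

```text
bar top (262, 189.4) 267.78647 [ 516.2 -272.1  221. ]
bar top (272, 189.4) 268.48856 [ 524.6 -273.8  220.3]
bar top (282, 189.4) 268.292 [ 533.  -275.3  220.5]
lip 263.0655 [[ 539.8 -275.5  225.7]]
hook axis obs [ 524.6154309  -273.78348265  217.4665574 ] pred [ 525.56944924 -271.91873328  218.87070158]
ring rel obs in chamber axes [ 61.8   0.6 -19. ]
ring rel obs in chamber axes [ 61.2   0.8 -17.5]
```

Request:
jog_arm([
  {"xyz":[0.4,0,8],"rot":[0,0,0],"claw":255},
  {"xyz":[0.7,0,16],"rot":[0,0,0],"claw":255},
  {"xyz":[0.7,3,20.5],"rot":[0,0,0],"claw":255},
  {"xyz":[0.7,10,20.5],"rot":[0,0,0],"claw":255},
  {"xyz":[0.7,18,20.5],"rot":[0,0,0],"claw":255},
  {"xyz":[0.7,24,20.5],"rot":[0,0,0],"claw":255},
  {"xyz":[0.7,28,20.5],"rot":[0,0,0],"claw":255},
  {"xyz":[0.7,30,20.5],"rot":[0,0,0],"claw":255},
  {"xyz":[0.7,30,20.5],"rot":[0,0,0],"claw":255},
  {"xyz":[0.7,30,20.5],"rot":[0,0,0],"claw":255},
  {"xyz":[0.7,30,20.5],"rot":[0,0,0],"claw":255},
])

```text
time: 8.88
tcp_pos: [538.6, -275.2, 338.9]
tcp_rot: [-2.413, -2.012, 0.0]
wrist_force: [-0.3, -0.1, -1.0]
width: 0.241
```

```bash
cat > look.py <<'E'
import sys
from h import *
n=sys.argv[1];x0,y0,x1,y1=map(int,sys.argv[2:6])
st=telemetry.read_state();print(st["time"],st["tcp_pos"].round(2),st["wrist_force"].round(2),st["moment"].round(3),st["width"],getcmd()[0].round(2))
im,d=capture("wrist");np.savez(n+".npz",im=im,d=d,p=st["tcp_pos"],r=st["tcp_rot"])
s=min(800/(x1-x0),600/(y1-y0))
print("scale",s);cv2.imwrite(f"pics/{n}.png",cv2.resize(im[y0:y1,x0:x1,::-1],None,fx=s,fy=s,interpolation=cv2.INTER_CUBIC))
E
python3 -c "
from h import *
applied([.7,30,20.5])"; python3 look.py w6 230 140 370 240
```

```text
cmd [ 538.85 -275.2   338.82]
8.8833 [ 538.65 -275.16  338.86] [-0.27 -0.14 -1.  ] [ 0.029  0.005 -0.006] 0.2406485473696435 [ 538.85 -275.2   338.82]
scale 5.714285714285714
```

View pics/w6.png

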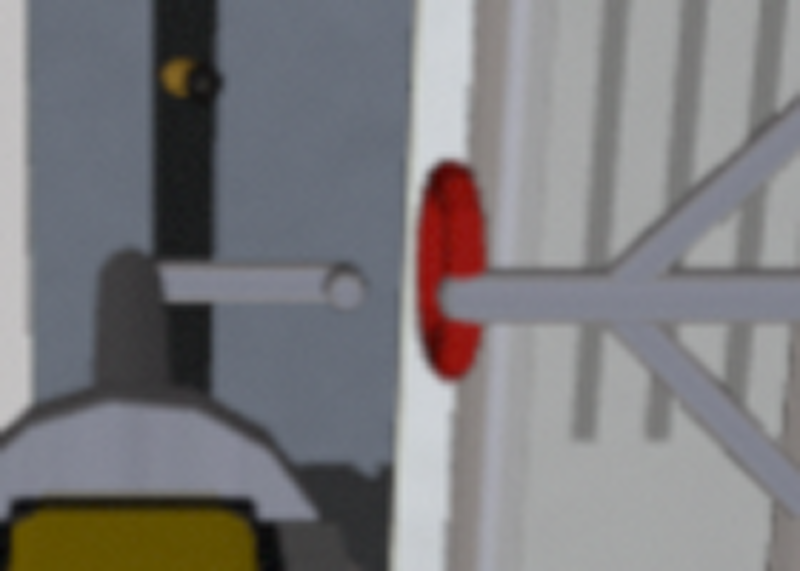

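Run:
```python
from h import *
D=np.load("w6.npz");C=cam("wrist",dict(tcp_pos=D["p"],tcp_rot=D["r"]));d=D["d"];im=D["im"].astype(int)
m=(im[...,0]>1.8*im[...,1])&(im[...,0]>80);m[:,:295]=0;m[:,325:]=0
v,u=np.nonzero(m);P=deproj(C,np.c_[u,v],d[m]);P=P[(P[:,2]>150)&(P[:,2]<240)]
print(len(P),np.percentile(P,[3,10,50,90,97],axis=0).round(1))
for r in (168,169,170,173,187,203,205,206): 
    c=np.nonzero(m[r])[0]; print(r,[(int(k),round(float(deproj(C,[(k,r)],d[r,k])[0,2]),1)) for k in c])
hp=deproj(C,[(274,189.4)],np.median(d[188:191,266:280]))[0]-[0,0,3];print(hp)
```

```text
292 [[ 581.2 -295.   186.3]
 [ 581.8 -293.2  187.8]
 [ 584.6 -279.7  209.7]
 [ 588.  -270.7  213.6]
 [ 588.9 -268.8  214.5]]
168 []
169 [(307, 199.9), (308, 200.3), (309, 201.7), (310, 199.9)]
170 [(307, 201.9), (308, 202.0), (309, 201.9), (310, 201.6), (311, 201.5)]
173 [(305, 196.0), (307, 205.1), (308, 206.9), (309, 205.2), (310, 206.4), (311, 207.9), (312, 205.8), (313, 138.3)]
187 [(303, 186.3), (304, 188.4), (305, 188.4), (306, 187.4), (307, 210.9), (308, 213.0), (309, 214.0), (310, 213.4), (311, 214.4), (312, 213.3), (313, 213.3), (314, 213.0)]
203 [(306, 209.6), (307, 211.1), (308, 210.8), (309, 210.8), (310, 210.9), (311, 211.2), (312, 209.5)]
205 [(307, 207.0), (308, 209.7), (309, 209.7), (310, 210.4)]
206 []
[ 556.08225667 -280.33043748  197.51102673]
```

Request:
jog_arm([
  {"xyz":[1.2,0,1.5],"rot":[0,0,0],"claw":255},
  {"xyz":[2.2,0,2.5],"rot":[0,0,0],"claw":255},
  {"xyz":[2.2,1,2.5],"rot":[0,0,0],"claw":255},
  {"xyz":[2.2,4,2.5],"rot":[0,0,0],"claw":255},
  {"xyz":[2.2,8,2.5],"rot":[0,0,0],"claw":255},
  {"xyz":[2.2,12,2.5],"rot":[0,0,0],"claw":255},
  {"xyz":[2.2,16,2.5],"rot":[0,0,0],"claw":255},
  {"xyz":[2.2,18,2.5],"rot":[0,0,0],"claw":255},
  {"xyz":[2.2,18,2.5],"rot":[0,0,0],"claw":255},
])

```text
time: 9.68
tcp_pos: [557.5, -276.4, 336.2]
tcp_rot: [2.412, 2.012, 0.0]
wrist_force: [-0.7, -0.4, -1.7]
width: 0.24
```

```bash
python3 -c "
from h import *
applied([2.2,18,2.5])"; python3 look.py w7 230 140 370 240
```

```text
cmd [ 556.95 -276.26  336.32]
9.6833 [ 557.5  -276.37  336.2 ] [-0.68 -0.35 -1.7 ] [ 0.018  0.024 -0.068] 0.2401322732640796 [ 556.95 -276.26  336.32]
scale 5.714285714285714
```

View pics/w7.png

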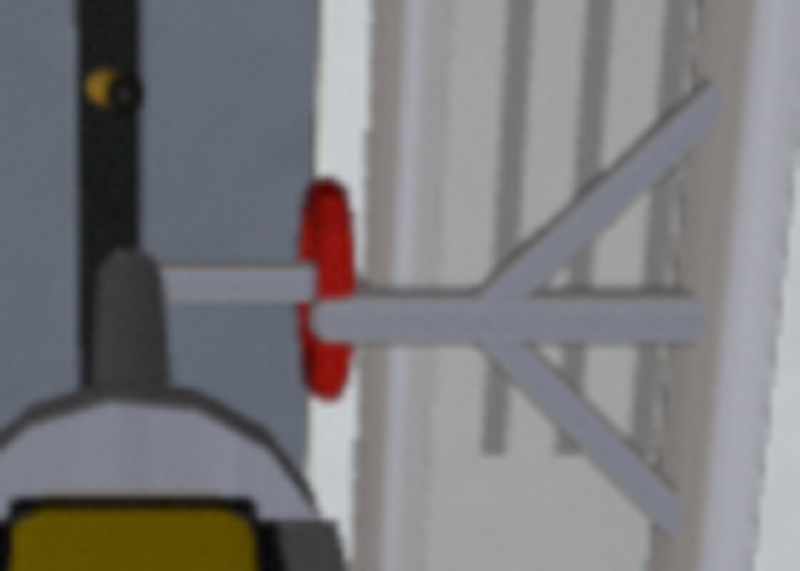

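Request:
jog_arm([
  {"xyz":[-0.5,3,0],"rot":[0,0,0],"claw":255},
  {"xyz":[-0.5,6,0],"rot":[0,0,0],"claw":255},
  {"xyz":[-0.5,9,0],"rot":[0,0,0],"claw":255},
  {"xyz":[-0.5,11,0],"rot":[0,0,0],"claw":255},
  {"xyz":[-0.5,12,0],"rot":[0,0,0],"claw":255},
  {"xyz":[-0.5,12,0],"rot":[0,0,0],"claw":255},
  {"xyz":[-0.5,12,0],"rot":[0,0,0],"claw":255},
])

```text
time: 10.32
tcp_pos: [568.6, -278.9, 336.3]
tcp_rot: [-2.412, -2.012, 0.0]
wrist_force: [-0.6, 0.3, -1.7]
width: 0.242
```

```bash
python3 -c "
from h import *
applied([-.5,12,0])"; python3 look.py w8 230 140 370 240
python3 - <<'E'
from h import *
p,r=getcmd();rot=R.from_euler("z",-10.35,degrees=True)
v=rot.apply([-np.sin(np.radians(25)),0,-np.cos(np.radians(25))]);print("slope dir in tool",r.inv().apply(v).round(4),"world",v.round(4))
E
```

```text
cmd [ 568.67 -278.91  336.32]
10.3167 [ 568.63 -278.91  336.25] [-0.58  0.27 -1.68] [0.035 0.052 0.022] 0.24212352827038897 [ 568.67 -278.91  336.32]
scale 5.714285714285714
slope dir in tool [ 1.000e-04 -4.226e-01  9.063e-01] world [-0.4157  0.0759 -0.9063]
```

View pics/w8.png

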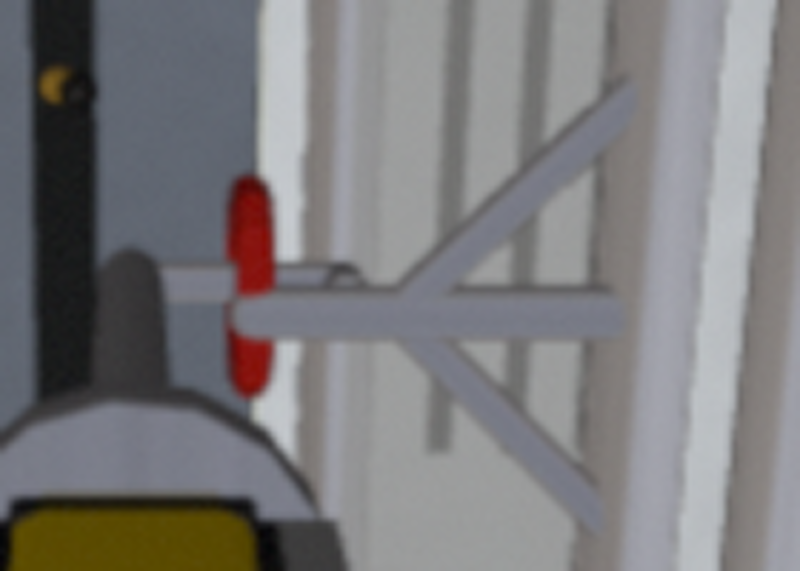

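Request:
jog_arm([
  {"xyz":[0,0,1],"rot":[0,0,0],"claw":255},
  {"xyz":[0,0,2],"rot":[0,0,0],"claw":255},
  {"xyz":[0,0,3],"rot":[0,0,0],"claw":255},
  {"xyz":[0,0,3.5],"rot":[0,0,0],"claw":255},
  {"xyz":[0,0,4],"rot":[0,0,0],"claw":255},
  {"xyz":[0,0,4],"rot":[0,0,0],"claw":255},
])

```text
time: 10.87
tcp_pos: [568.6, -278.9, 332.2]
tcp_rot: [-2.412, -2.012, 0.0]
wrist_force: [-0.3, -0.5, -1.8]
width: 0.244
```

Request:
jog_arm([
  {"xyz":[0,-0.2,0.5],"rot":[0,0,0],"claw":255},
  {"xyz":[0,-0.5,1],"rot":[0,0,0],"claw":255},
  {"xyz":[0,-0.9,2],"rot":[0,0,0],"claw":255},
  {"xyz":[0,-0.9,2],"rot":[0,0,0],"claw":255},
])

```text
time: 11.2
tcp_pos: [567.9, -278.8, 330.7]
tcp_rot: [2.412, 2.012, 0.001]
wrist_force: [0.4, -0.3, 0.7]
width: 0.247
```

Request:
jog_arm([
  {"xyz":[0,-0.2,0.5],"rot":[0,0,0],"claw":255},
  {"xyz":[0,-0.5,1],"rot":[0,0,0],"claw":255},
  {"xyz":[0,-0.9,2],"rot":[0,0,0],"claw":255},
  {"xyz":[0,-0.9,2],"rot":[0,0,0],"claw":255},
])

```text
time: 11.53
tcp_pos: [566.9, -278.6, 328.4]
tcp_rot: [2.412, 2.012, 0.0]
wrist_force: [0.2, -0.4, 2.4]
width: 0.245
```

```bash
python3 -c "
from h import *
applied([0,-1.8,8])"; python3 look.py w9 230 140 370 240
```

```text
cmd [ 566.9  -278.59  328.32]
11.5333 [ 566.93 -278.62  328.43] [ 0.2  -0.37  2.36] [-0.022 -0.116  0.023] 0.2454772982269318 [ 566.9  -278.59  328.32]
scale 5.714285714285714
```

View pics/w9.png

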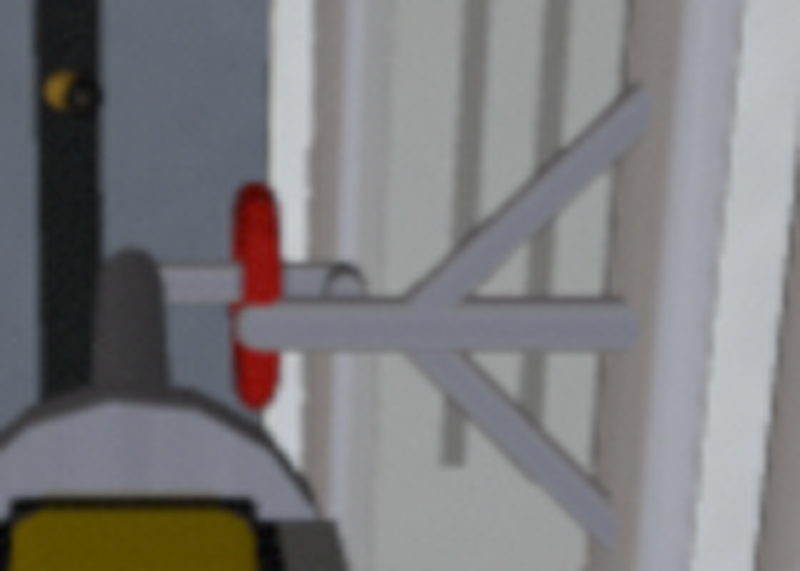

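Request:
jog_arm([
  {"xyz":[0,-0.42,0.91],"rot":[0,0,0],"claw":255},
  {"xyz":[0,-1.27,2.72],"rot":[0,0,0],"claw":255},
  {"xyz":[0,-2.54,5.44],"rot":[0,0,0],"claw":255},
  {"xyz":[0,-3.8,8.16],"rot":[0,0,0],"claw":255},
  {"xyz":[0,-5.07,10.88],"rot":[0,0,0],"claw":255},
])

```text
time: 12.0
tcp_pos: [561.8, -277.7, 317.1]
tcp_rot: [2.412, 2.012, 0.0]
wrist_force: [-0.5, 0.6, 2.7]
width: 0.243
```

Request:
jog_arm([
  {"xyz":[0,-1.69,3.63],"rot":[0,0,0],"claw":255},
  {"xyz":[0,-3.38,7.25],"rot":[0,0,0],"claw":255},
  {"xyz":[0,-5.07,10.88],"rot":[0,0,0],"claw":255},
  {"xyz":[0,-6.76,14.5],"rot":[0,0,0],"claw":255},
  {"xyz":[0,-8.45,18.13],"rot":[0,0,0],"claw":255},
  {"xyz":[0,-10.14,21.75],"rot":[0,0,0],"claw":255},
  {"xyz":[0,-11.83,25.38],"rot":[0,0,0],"claw":255},
])

```text
time: 12.58
tcp_pos: [550.1, -275.6, 291.7]
tcp_rot: [2.413, 2.012, 0.0]
wrist_force: [0.3, 1.0, 4.0]
width: 0.24
```

```bash
python3 -c "
from h import *
applied([0,-5.07,10.88]);applied([0,-11.83,25.38])"; python3 look.py w10 230 140 370 240
```

```text
cmd [ 561.91 -277.68  317.44]
cmd [ 550.27 -275.55  292.06]
12.5833 [ 550.09 -275.57  291.7 ] [0.27 1.   4.02] [-0.083 -0.227  0.016] 0.24007403215760367 [ 550.27 -275.55  292.06]
scale 5.714285714285714
```

View pics/w10.png

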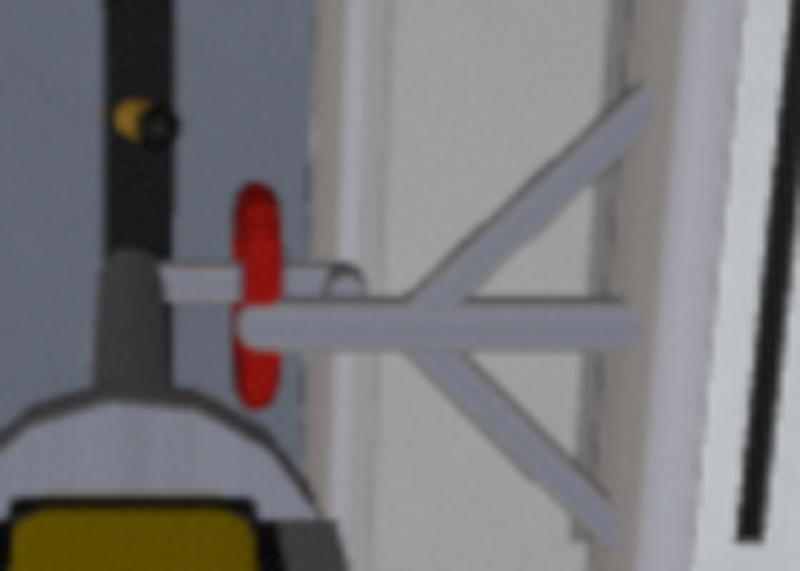

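Request:
jog_arm([
  {"xyz":[0,-1.69,3.63],"rot":[0,0,0],"claw":255},
  {"xyz":[0,-3.38,7.25],"rot":[0,0,0],"claw":255},
  {"xyz":[0,-5.07,10.88],"rot":[0,0,0],"claw":255},
  {"xyz":[0,-6.76,14.5],"rot":[0,0,0],"claw":255},
  {"xyz":[0,-8.45,18.13],"rot":[0,0,0],"claw":255},
  {"xyz":[0,-10.14,21.75],"rot":[0,0,0],"claw":255},
  {"xyz":[0,-11.83,25.38],"rot":[0,0,0],"claw":255},
  {"xyz":[0,-13.52,29],"rot":[0,0,0],"claw":255},
  {"xyz":[0,-15.21,32.63],"rot":[0,0,0],"claw":255},
  {"xyz":[0,-16.48,35.35],"rot":[0,0,0],"claw":255},
  {"xyz":[0,-17.33,37.16],"rot":[0,0,0],"claw":255},
  {"xyz":[0,-17.75,38.06],"rot":[0,0,0],"claw":255},
])

```text
time: 13.63
tcp_pos: [532.6, -272.3, 253.6]
tcp_rot: [-2.412, -2.012, 0.0]
wrist_force: [0.1, -0.2, 3.0]
width: 0.24
```

Request:
jog_arm([
  {"xyz":[0,-0.63,1.36],"rot":[0,0,0],"claw":255},
  {"xyz":[0,-1.27,2.72],"rot":[0,0,0],"claw":255},
])

```text
time: 13.8
tcp_pos: [531.5, -272.2, 251.3]
tcp_rot: [2.413, 2.012, -0.0]
wrist_force: [-0.1, 0.1, 3.1]
width: 0.242
```

Request:
jog_arm([
  {"xyz":[0,-0.63,1.36],"rot":[0,0,0],"claw":255},
  {"xyz":[0,-1.27,2.72],"rot":[0,0,0],"claw":255},
])

```text
time: 13.97
tcp_pos: [530.2, -271.9, 248.5]
tcp_rot: [-2.413, -2.012, 0.0]
wrist_force: [-0.6, 0.9, 2.9]
width: 0.243
```

Request:
jog_arm([
  {"xyz":[0,-0.63,1.36],"rot":[0,0,0],"claw":255},
  {"xyz":[0,-1.27,2.72],"rot":[0,0,0],"claw":255},
])

```text
time: 14.13
tcp_pos: [529.0, -271.7, 245.7]
tcp_rot: [-2.413, -2.012, -0.0]
wrist_force: [-0.0, 0.1, 3.5]
width: 0.245
```

Request:
jog_arm([
  {"xyz":[0,-0.42,0.91],"rot":[0,0,0],"claw":255},
  {"xyz":[0,-0.85,1.81],"rot":[0,0,0],"claw":255},
  {"xyz":[0,-0.85,1.81],"rot":[0,0,0],"claw":255},
])

```text
time: 14.38
tcp_pos: [528.5, -271.7, 244.6]
tcp_rot: [2.412, 2.012, 0.001]
wrist_force: [-1.5, 0.8, 6.6]
width: 0.245
```

Request:
jog_arm([
  {"xyz":[0,-0.42,0.91],"rot":[0,0,0],"claw":255},
  {"xyz":[0,-0.85,1.81],"rot":[0,0,0],"claw":255},
  {"xyz":[0,-0.85,1.81],"rot":[0,0,0],"claw":255},
])

```text
time: 14.63
tcp_pos: [527.7, -271.5, 242.9]
tcp_rot: [2.412, 2.011, 0.001]
wrist_force: [-1.0, -0.5, 6.4]
width: 0.243
```

Request:
jog_arm([
  {"xyz":[0,-0.42,0.91],"rot":[0,0,0],"claw":255},
  {"xyz":[0,-0.42,0.91],"rot":[0,0,0],"claw":255},
])

```text
time: 14.8
tcp_pos: [527.1, -271.4, 241.8]
tcp_rot: [2.412, 2.012, 0.001]
wrist_force: [-0.7, 0.5, 5.6]
width: 0.244
```

Request:
jog_arm([
  {"xyz":[0,-0.42,0.91],"rot":[0,0,0],"claw":255},
  {"xyz":[0,-0.42,0.91],"rot":[0,0,0],"claw":255},
])

```text
time: 14.97
tcp_pos: [526.6, -271.2, 240.5]
tcp_rot: [2.412, 2.012, 0.0]
wrist_force: [0.4, 0.9, 3.0]
width: 0.242
```

Request:
jog_arm([
  {"xyz":[0,-0.42,0.91],"rot":[0,0,0],"claw":255},
  {"xyz":[0,-0.42,0.91],"rot":[0,0,0],"claw":255},
])

```text
time: 15.13
tcp_pos: [526.0, -271.1, 239.2]
tcp_rot: [-2.412, -2.012, 0.0]
wrist_force: [0.4, -0.1, 1.4]
width: 0.244
```

Request:
jog_arm([
  {"xyz":[0,-0.42,0.91],"rot":[0,0,0],"claw":255},
  {"xyz":[0,-0.42,0.91],"rot":[0,0,0],"claw":255},
])

```text
time: 15.3
tcp_pos: [525.3, -270.9, 238.0]
tcp_rot: [-2.412, -2.012, 0.001]
wrist_force: [0.5, 0.1, 0.3]
width: 0.241
```

Request:
jog_arm([
  {"xyz":[0,-0.42,0.91],"rot":[0,0,0],"claw":255},
  {"xyz":[0,-0.42,0.91],"rot":[0,0,0],"claw":255},
])

```text
time: 15.47
tcp_pos: [524.8, -270.8, 236.9]
tcp_rot: [-2.412, -2.011, 0.001]
wrist_force: [0.0, 0.4, -0.7]
width: 0.242
```

Request:
jog_arm([
  {"xyz":[0,-0.42,0.91],"rot":[0,0,0],"claw":255},
  {"xyz":[0,-0.42,0.91],"rot":[0,0,0],"claw":255},
])

```text
time: 15.63
tcp_pos: [524.5, -270.7, 236.2]
tcp_rot: [-2.412, -2.012, 0.001]
wrist_force: [-0.0, -0.3, -1.3]
width: 0.243
```

Request:
jog_arm([
  {"xyz":[0,-0.42,0.91],"rot":[0,0,0],"claw":255},
  {"xyz":[0,-0.42,0.91],"rot":[0,0,0],"claw":255},
])

```text
time: 15.8
tcp_pos: [524.2, -270.7, 235.5]
tcp_rot: [-2.412, -2.012, 0.0]
wrist_force: [0.6, -0.4, -1.5]
width: 0.247
```

Request:
jog_arm([
  {"xyz":[0,-0.42,0.91],"rot":[0,0,0],"claw":255},
  {"xyz":[0,-0.42,0.91],"rot":[0,0,0],"claw":255},
])

```text
time: 15.97
tcp_pos: [524.1, -270.8, 234.9]
tcp_rot: [2.413, 2.012, 0.0]
wrist_force: [-0.2, -0.4, -0.7]
width: 0.243
```

```bash
python3 -c "
from h import *
applied([0,-17.75,38.06]);applied([0,-3.81,8.16]);applied([0,-1.7,3.62]);applied(np.array([0,-.42,.91])*8)"; python3 look.py w11 230 140 370 240
```

```text
cmd [ 532.81 -272.37  254.  ]
cmd [ 529.06 -271.68  245.84]
cmd [ 527.39 -271.38  242.22]
cmd [ 524.08 -270.78  234.94]
15.9667 [ 524.07 -270.81  234.89] [-0.19 -0.4  -0.65] [ 0.001  0.046 -0.041] 0.24330120758335316 [ 524.08 -270.78  234.94]
scale 5.714285714285714
```

View pics/w11.png

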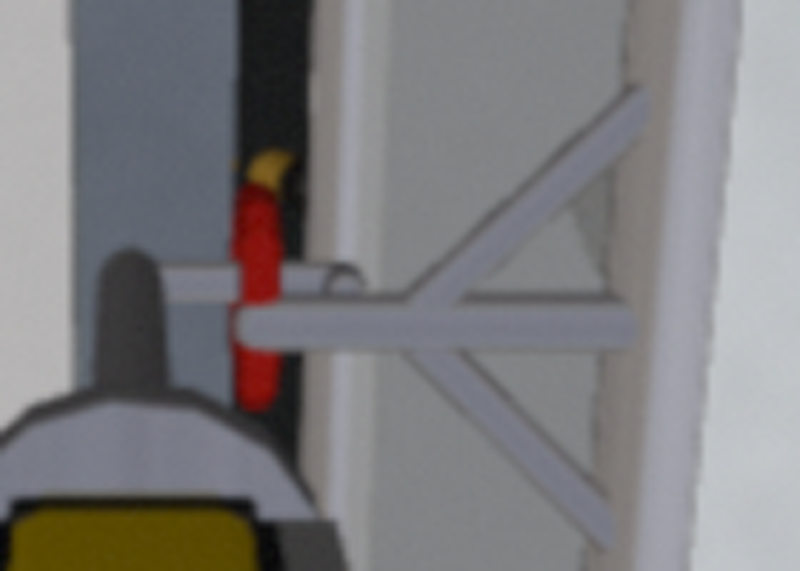

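Request:
jog_arm([
  {"xyz":[0,-0.42,0.91],"rot":[0,0,0],"claw":255},
  {"xyz":[0,-0.42,0.91],"rot":[0,0,0],"claw":255},
])

```text
time: 16.18
tcp_pos: [523.8, -270.8, 234.3]
tcp_rot: [2.412, 2.012, 0.0]
wrist_force: [0.1, 1.4, 0.8]
width: 0.241
```

Request:
jog_arm([
  {"xyz":[0,-0.42,0.91],"rot":[0,0,0],"claw":255},
  {"xyz":[0,-0.42,0.91],"rot":[0,0,0],"claw":255},
])

```text
time: 16.35
tcp_pos: [523.4, -270.7, 233.4]
tcp_rot: [2.412, 2.012, 0.001]
wrist_force: [0.6, 0.5, 2.4]
width: 0.242
```

Request:
jog_arm([
  {"xyz":[0,-0.42,0.91],"rot":[0,0,0],"claw":255},
  {"xyz":[0,-0.42,0.91],"rot":[0,0,0],"claw":255},
])

```text
time: 16.52
tcp_pos: [522.9, -270.6, 232.3]
tcp_rot: [2.412, 2.012, 0.0]
wrist_force: [0.3, -0.4, 2.6]
width: 0.241
```

Request:
jog_arm([
  {"xyz":[0,-0.42,0.91],"rot":[0,0,0],"claw":255},
  {"xyz":[0,-0.42,0.91],"rot":[0,0,0],"claw":255},
])

```text
time: 16.68
tcp_pos: [522.5, -270.5, 231.4]
tcp_rot: [2.412, 2.012, 0.0]
wrist_force: [0.5, 1.0, 3.6]
width: 0.24
```

Request:
jog_arm([
  {"xyz":[0,-0.42,0.91],"rot":[0,0,0],"claw":255},
  {"xyz":[0,-0.42,0.91],"rot":[0,0,0],"claw":255},
])

```text
time: 16.85
tcp_pos: [522.3, -270.6, 231.0]
tcp_rot: [2.412, 2.012, 0.001]
wrist_force: [-0.4, -0.1, 5.7]
width: 0.239
```

Request:
jog_arm([
  {"xyz":[0,-0.42,0.91],"rot":[0,0,0],"claw":255},
  {"xyz":[0,-0.42,0.91],"rot":[0,0,0],"claw":255},
])

```text
time: 17.02
tcp_pos: [522.2, -270.6, 230.7]
tcp_rot: [2.411, 2.011, 0.001]
wrist_force: [-0.9, 1.9, 10.1]
width: 0.244
```

Request:
jog_arm([
  {"xyz":[0,-0.42,0.91],"rot":[0,0,0],"claw":255},
  {"xyz":[0,-0.42,0.91],"rot":[0,0,0],"claw":255},
])

```text
time: 17.18
tcp_pos: [522.1, -270.7, 230.4]
tcp_rot: [2.411, 2.011, 0.002]
wrist_force: [-1.2, 2.0, 13.6]
width: 0.243
```

Request:
jog_arm([
  {"xyz":[0,-0.42,0.91],"rot":[0,0,0],"claw":255},
  {"xyz":[0,-0.42,0.91],"rot":[0,0,0],"claw":255},
])

```text
time: 17.35
tcp_pos: [521.9, -270.7, 230.2]
tcp_rot: [2.41, 2.01, 0.003]
wrist_force: [-2.1, 2.5, 18.6]
width: 0.245
```

Request:
jog_arm([
  {"xyz":[0,0.35,-0.75],"rot":[0,0,0],"claw":255},
  {"xyz":[0,0.35,-0.75],"rot":[0,0,0],"claw":255},
  {"xyz":[0,0.35,-0.75],"rot":[0,0,0],"claw":255},
])

```text
time: 17.6
tcp_pos: [522.0, -270.6, 230.3]
tcp_rot: [2.411, 2.011, 0.002]
wrist_force: [-1.7, 2.5, 13.9]
width: 0.239
```

```bash
python3 -c "
from h import *
applied(np.array([0,-.42,.91])*8);applied([0,.35,-.75]);st=telemetry.read_state();print(st['tcp_pos'],st['wrist_force'],st['moment'])"
```

```text
cmd [ 520.78 -270.17  227.66]
cmd [ 521.12 -270.24  228.41]
[ 522.04640759 -270.64885707  230.33929109] [-1.72348788  2.53788416 13.92466099] [0.3381474 0.2187869 0.0314145]
```

Request:
jog_arm([
  {"xyz":[0,-0.2,0.4],"rot":[0,0,0],"claw":255},
  {"xyz":[0,-0.2,0.4],"rot":[0,0,0],"claw":255},
  {"xyz":[0,-0.2,0.4],"rot":[0,0,0],"claw":255},
  {"xyz":[0,-0.2,0.4],"rot":[0,0,0],"claw":255},
])

```text
time: 17.93
tcp_pos: [522.0, -270.7, 230.3]
tcp_rot: [2.41, 2.01, 0.002]
wrist_force: [-2.7, 2.4, 17.2]
width: 0.244
```

Request:
jog_arm([
  {"xyz":[0,0,0],"rot":[0,0,0],"claw":255},
  {"xyz":[0,0,0],"rot":[0,0,0],"claw":255},
  {"xyz":[0,0,0],"rot":[0,0,0],"claw":255},
  {"xyz":[0,0,0],"rot":[0,0,0],"claw":255},
  {"xyz":[0,0,0],"rot":[0,0,0],"claw":255},
])

```text
time: 18.35
tcp_pos: [522.0, -270.7, 230.3]
tcp_rot: [2.41, 2.01, 0.002]
wrist_force: [-2.7, 2.1, 17.1]
width: 0.244
```

Request:
jog_arm([
  {"xyz":[0,0,0],"rot":[0,0,0],"claw":255},
  {"xyz":[0,0,0],"rot":[0,0,0],"claw":255},
  {"xyz":[0,0,0],"rot":[0,0,0],"claw":255},
  {"xyz":[0,0,0],"rot":[0,0,0],"claw":255},
  {"xyz":[0,0,0],"rot":[0,0,0],"claw":255},
  {"xyz":[0,0,0],"rot":[0,0,0],"claw":255},
  {"xyz":[0,0,0],"rot":[0,0,0],"claw":255},
  {"xyz":[0,0,0],"rot":[0,0,0],"claw":255},
])

```text
time: 19.02
tcp_pos: [522.0, -270.7, 230.3]
tcp_rot: [2.41, 2.01, 0.002]
wrist_force: [-2.2, 1.9, 16.7]
width: 0.244
```

```bash
python3 -c "
from h import *
applied([0,-.2,.4])"; python3 look.py w12 180 90 420 270
```

```text
cmd [ 520.93 -270.2   228.01]
19.0167 [ 522.01 -270.66  230.29] [-2.21  1.86 16.68] [ 0.444  0.223 -0.003] 0.24434221554161506 [ 520.93 -270.2   228.01]
scale 3.3333333333333335
```

View pics/w12.png

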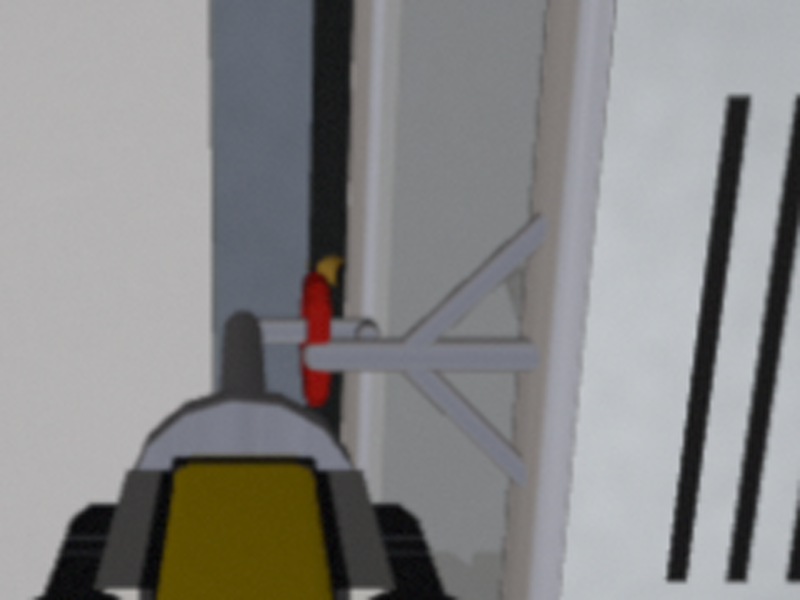

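Request:
jog_arm([
  {"xyz":[0,0.1,-0.2],"rot":[0,0,0],"claw":255},
  {"xyz":[0,0.1,-0.2],"rot":[0,0,0],"claw":255},
  {"xyz":[0,0.1,-0.2],"rot":[0,0,0],"claw":255},
])

```text
time: 19.32
tcp_pos: [522.0, -270.7, 230.3]
tcp_rot: [2.41, 2.01, 0.002]
wrist_force: [-1.3, 2.5, 16.0]
width: 0.247
```

Request:
jog_arm([
  {"xyz":[0,0,0],"rot":[0,0,0],"claw":255},
  {"xyz":[0,0,0],"rot":[0,0,0],"claw":255},
  {"xyz":[0,0,0],"rot":[0,0,0],"claw":255},
  {"xyz":[0,0,0],"rot":[0,0,0],"claw":255},
  {"xyz":[0,0,0],"rot":[0,0,0],"claw":255},
  {"xyz":[0,0,0],"rot":[0,0,0],"claw":255},
  {"xyz":[0,0,0],"rot":[0,0,0],"claw":255},
  {"xyz":[0,0,0],"rot":[0,0,0],"claw":255},
  {"xyz":[0,0,0],"rot":[0,0,0],"claw":255},
  {"xyz":[0,0,0],"rot":[0,0,0],"claw":255},
  {"xyz":[0,0,0],"rot":[0,0,0],"claw":255},
  {"xyz":[0,0,0],"rot":[0,0,0],"claw":255},
  {"xyz":[0,0,0],"rot":[0,0,0],"claw":255},
  {"xyz":[0,0,0],"rot":[0,0,0],"claw":255},
])

```text
time: 20.48
tcp_pos: [522.0, -270.7, 230.3]
tcp_rot: [2.41, 2.01, 0.002]
wrist_force: [-2.8, 1.9, 15.7]
width: 0.245
```

Request:
jog_arm([
  {"xyz":[0,0.3,-0.7],"rot":[0,0,0],"claw":255},
  {"xyz":[0,0.6,-1.4],"rot":[0,0,0],"claw":255},
  {"xyz":[0,0.9,-2.2],"rot":[0,0,0],"claw":255},
  {"xyz":[0,0.9,-3.5],"rot":[0,0,0],"claw":255},
  {"xyz":[0,0.9,-5],"rot":[0,0,0],"claw":255},
  {"xyz":[0,0.9,-6.5],"rot":[0,0,0],"claw":255},
  {"xyz":[0,0.9,-7.8],"rot":[0,0,0],"claw":255},
  {"xyz":[0,0.9,-7.8],"rot":[0,0,0],"claw":255},
  {"xyz":[0,0.9,-7.8],"rot":[0,0,0],"claw":255},
])

```text
time: 21.23
tcp_pos: [521.8, -270.3, 235.9]
tcp_rot: [-2.412, -2.012, 0.0]
wrist_force: [-0.0, 0.1, -1.5]
width: 0.245
```

```bash
python3 -c "
from h import *
applied([0,.1,-.2]);applied([0,.9,-7.8])"; python3 look.py w13 230 140 370 240;python3 - <<'E'
from h import *
D=np.load("w13.npz");C=cam("wrist",dict(tcp_pos=D["p"],tcp_rot=D["r"]));d=D["d"];im=D["im"].astype(int)
m=(im[...,0]>1.8*im[...,1])&(im[...,0]>80);m[:,:265]=0;m[:,285:]=0;m[:160]=0;m[220:]=0
v,u=np.nonzero(m);P=deproj(C,np.c_[u,v],d[m]);print(len(P),np.percentile(P,[3,50,90,97],axis=0).round(1))
print(deproj(C,[(264,189.4)],np.median(d[188:191,261:268]))[0])
E
```

```text
cmd [ 521.03 -270.22  228.21]
cmd [ 521.91 -270.38  236.01]
21.2333 [ 521.77 -270.34  235.85] [-0.    0.15 -1.48] [ 0.039  0.002 -0.026] 0.2450165835152332 [ 521.91 -270.38  236.01]
scale 5.714285714285714
215 [[ 535.1 -289.8   86.1]
 [ 539.7 -269.6  110.9]
 [ 543.1 -261.5  114.2]
 [ 544.1 -259.8  115.3]]
[ 530.73948094 -274.00052003   97.37186373]
```

View pics/w13.png

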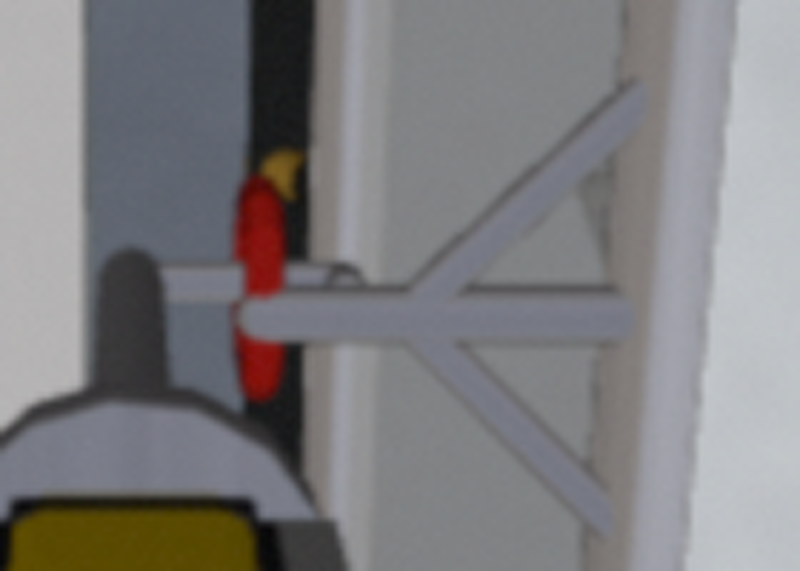

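Request:
jog_arm([
  {"xyz":[0,-2,0],"rot":[0,0,0],"claw":255},
  {"xyz":[0,-5,0],"rot":[0,0,0],"claw":255},
  {"xyz":[0,-9,0],"rot":[0,0,0],"claw":255},
  {"xyz":[0,-13,0],"rot":[0,0,0],"claw":255},
  {"xyz":[0,-18,0],"rot":[0,0,0],"claw":255},
  {"xyz":[0,-24,0],"rot":[0,0,0],"claw":255},
  {"xyz":[0,-32,0],"rot":[0,0,0],"claw":255},
  {"xyz":[0,-42,0],"rot":[0,0,0],"claw":255},
  {"xyz":[0,-52,0],"rot":[0,0,0],"claw":255},
  {"xyz":[0,-60,0],"rot":[0,0,0],"claw":255},
  {"xyz":[0,-60,0],"rot":[0,0,0],"claw":255},
  {"xyz":[0,-60,0],"rot":[0,0,0],"claw":255},
])

```text
time: 22.28
tcp_pos: [462.5, -259.7, 236.3]
tcp_rot: [2.413, 2.011, 0.0]
wrist_force: [0.3, 0.6, -0.8]
width: 0.246
```

```bash
python3 -c "
from h import *
applied([0,-60,0])"; python3 look.py w14 100 60 500 360;python3 - <<'E'
from h import *
im,d=capture("scene");cv2.imwrite("pics/s14.png",cv2.resize(im[90:250,200:360,::-1],None,fx=3.7,fy=3.7,interpolation=cv2.INTER_CUBIC))
p,r=getcmd()
delta([414,-250,360],toolrot(-5)); delta([414,287,360],toolrot(3))
E
```

```text
cmd [ 462.88 -259.61  236.01]
22.2833 [ 462.47 -259.66  236.26] [ 0.35  0.63 -0.81] [ 0.     0.019 -0.054] 0.2455940466872085 [ 462.88 -259.61  236.01]
scale 2.0
xyz [   0.68  -49.82 -123.99] rot [ 0.    0.   -5.34]
xyz [ 528.97 -146.18 -123.99] rot [  0.     0.   -13.34]
```

View pics/w14.png

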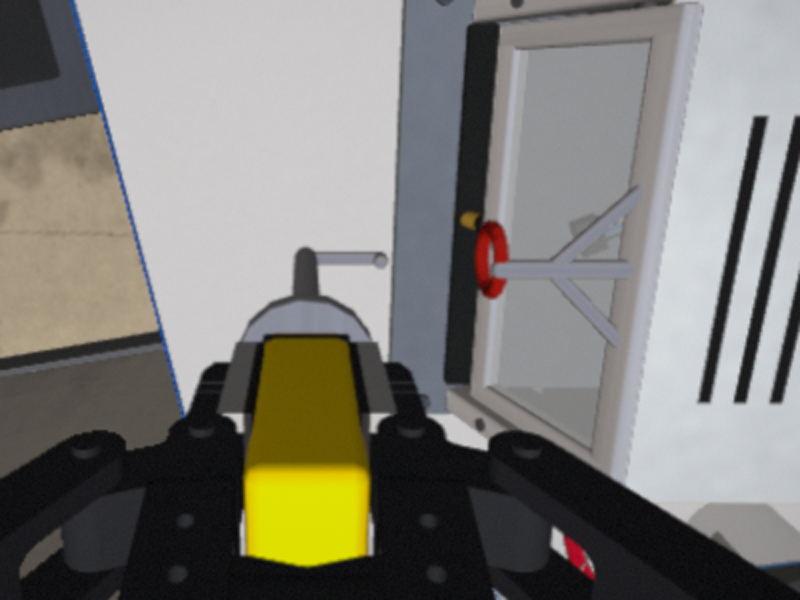

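View pics/s14.png

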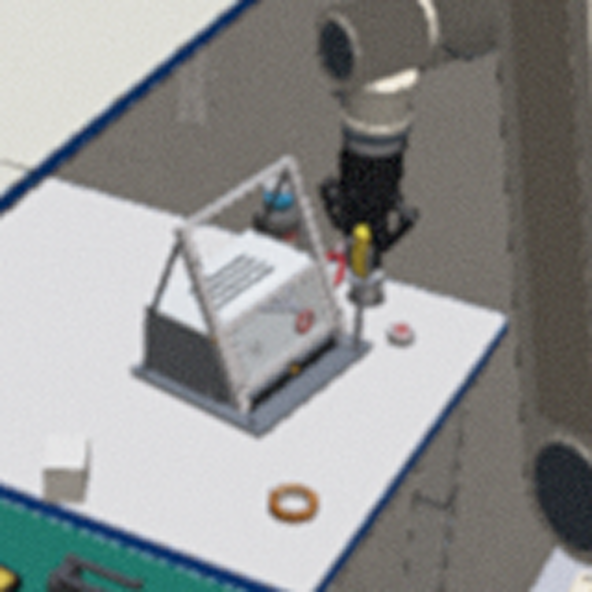

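Request:
jog_arm([
  {"xyz":[0,-5,-25],"rot":[0,0,0],"claw":255},
  {"xyz":[0,-15,-60],"rot":[0,0,0],"claw":255},
  {"xyz":[10,-25,-95],"rot":[0,0,0],"claw":255},
  {"xyz":[40,-35,-115],"rot":[0,0,-1],"claw":255},
  {"xyz":[79,-45,-124],"rot":[0,0,-2],"claw":255},
  {"xyz":[119,-54,-124],"rot":[0,0,-3],"claw":255},
  {"xyz":[159,-63,-124],"rot":[0,0,-4],"claw":255},
  {"xyz":[199,-72,-124],"rot":[0,0,-5],"claw":255},
  {"xyz":[239,-81,-124],"rot":[0,0,-6],"claw":255},
  {"xyz":[279,-90,-124],"rot":[0,0,-7],"claw":255},
  {"xyz":[319,-99,-124],"rot":[0,0,-8],"claw":255},
  {"xyz":[359,-108,-124],"rot":[0,0,-9],"claw":255},
  {"xyz":[399,-117,-124],"rot":[0,0,-10],"claw":255},
  {"xyz":[437,-126,-124],"rot":[0,0,-11],"claw":255},
  {"xyz":[472,-134,-124],"rot":[0,0,-12],"claw":255},
  {"xyz":[502,-140,-124],"rot":[0,0,-13],"claw":255},
  {"xyz":[522,-145,-124],"rot":[0,0,-13.35],"claw":255},
  {"xyz":[529,-146.3,-124],"rot":[0,0,-13.35],"claw":255},
  {"xyz":[529,-146.3,-124],"rot":[0,0,-13.35],"claw":255},
  {"xyz":[529,-146.3,-124],"rot":[0,0,-13.35],"claw":255},
])

```text
time: 24.05
tcp_pos: [413.9, 286.8, 359.8]
tcp_rot: [2.161, 2.28, -0.001]
wrist_force: [-0.4, -0.3, -1.2]
width: 0.246
```

```bash
python3 -c "
from h import *
applied([529,-146.3,-124],[0,0,-13.35])"; python3 look.py w15 150 90 450 315;python3 - <<'E'
from h import *
p,r=getcmd()
delta([413.8,286.75,183.8],toolrot(3)); delta([493.98,285.36,183.8],toolrot(3))
# tool-frame pole position shift compared with w4: shaft/handle
E
```

```text
cmd [413.89 287.05 360.01]
24.05 [413.86 286.77 359.76] [-0.37 -0.3  -1.25] [-0.055  0.031 -0.038] 0.24633708343689703 [413.89 287.05 360.01]
scale 2.6666666666666665
xyz [-3.0000e-01 -1.1000e-01  1.7621e+02] rot [0.   0.   0.01]
xyz [ -5.9   79.89 176.21] rot [0.   0.   0.01]
```

View pics/w15.png

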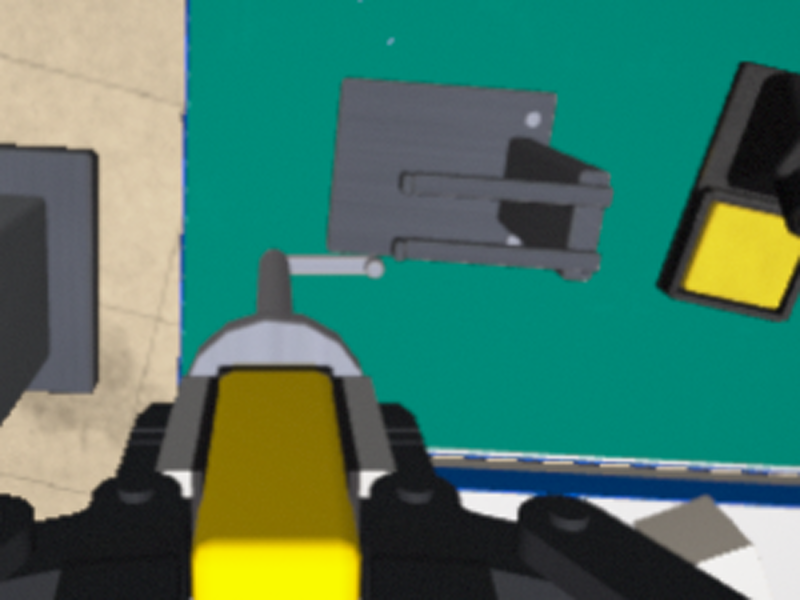

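Request:
jog_arm([
  {"xyz":[-0.3,0,25],"rot":[0,0,0],"claw":255},
  {"xyz":[-0.3,0,60],"rot":[0,0,0],"claw":255},
  {"xyz":[-0.3,0,95],"rot":[0,0,0],"claw":255},
  {"xyz":[-0.3,0,125],"rot":[0,0,0],"claw":255},
  {"xyz":[-0.3,0,150],"rot":[0,0,0],"claw":255},
  {"xyz":[-0.3,0,168],"rot":[0,0,0],"claw":255},
  {"xyz":[-0.3,0,176],"rot":[0,0,0],"claw":255},
  {"xyz":[-0.3,0,176],"rot":[0,0,0],"claw":255},
  {"xyz":[-0.3,0,176],"rot":[0,0,0],"claw":255},
  {"xyz":[-0.3,0,176],"rot":[0,0,0],"claw":255},
])

```text
time: 24.93
tcp_pos: [414.9, 286.9, 185.4]
tcp_rot: [2.163, 2.278, 0.004]
wrist_force: [0.5, 0.1, -1.0]
width: 0.241
```

```bash
python3 -c "
from h import *
applied([-.3,0,176])"; python3 look.py w16 180 120 420 300
```

```text
cmd [413.91 286.75 184.01]
24.9333 [414.92 286.87 185.41] [ 0.49  0.13 -0.99] [-0.07   0.033  0.022] 0.24083028048722624 [413.91 286.75 184.01]
scale 3.3333333333333335
```

View pics/w16.png

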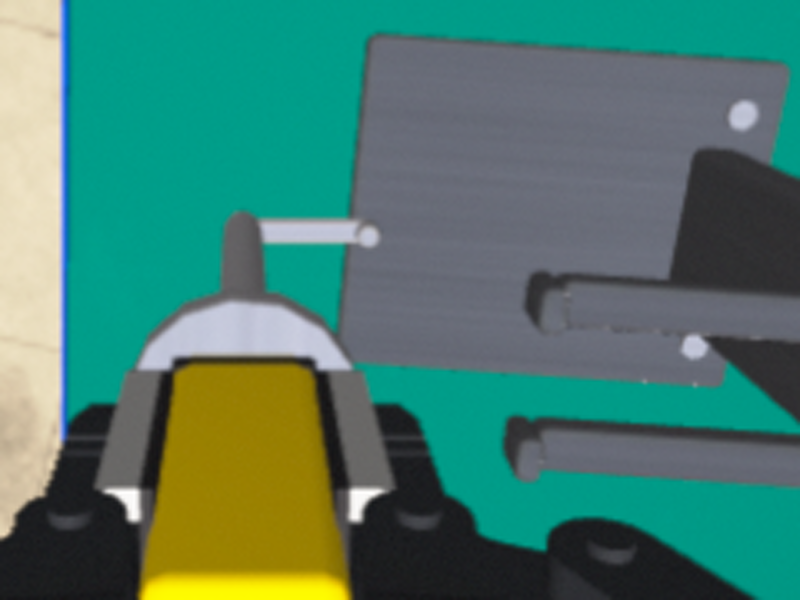

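Request:
jog_arm([
  {"xyz":[-0.7,10,0],"rot":[0,0,0],"claw":255},
  {"xyz":[-1.8,25,0],"rot":[0,0,0],"claw":255},
  {"xyz":[-2.8,40,0],"rot":[0,0,0],"claw":255},
  {"xyz":[-3.8,55,0],"rot":[0,0,0],"claw":255},
  {"xyz":[-4.8,68,0],"rot":[0,0,0],"claw":255},
  {"xyz":[-5.4,77,0],"rot":[0,0,0],"claw":255},
  {"xyz":[-5.6,80,0],"rot":[0,0,0],"claw":255},
  {"xyz":[-5.6,80,0],"rot":[0,0,0],"claw":255},
  {"xyz":[-5.6,80,0],"rot":[0,0,0],"claw":255},
  {"xyz":[-5.6,80,0],"rot":[0,0,0],"claw":255},
])

```text
time: 25.82
tcp_pos: [493.3, 285.3, 183.9]
tcp_rot: [-2.162, -2.279, 0.001]
wrist_force: [0.3, -0.4, -1.9]
width: 0.239
```

```bash
python3 -c "
from h import *
applied([-5.6,80,0])"; python3 look.py w17 180 120 420 300
```

```text
cmd [494.09 285.37 184.01]
25.8167 [493.32 285.27 183.87] [ 0.33 -0.44 -1.87] [0.035 0.016 0.017] 0.23907723313494836 [494.09 285.37 184.01]
scale 3.3333333333333335
```

View pics/w17.png

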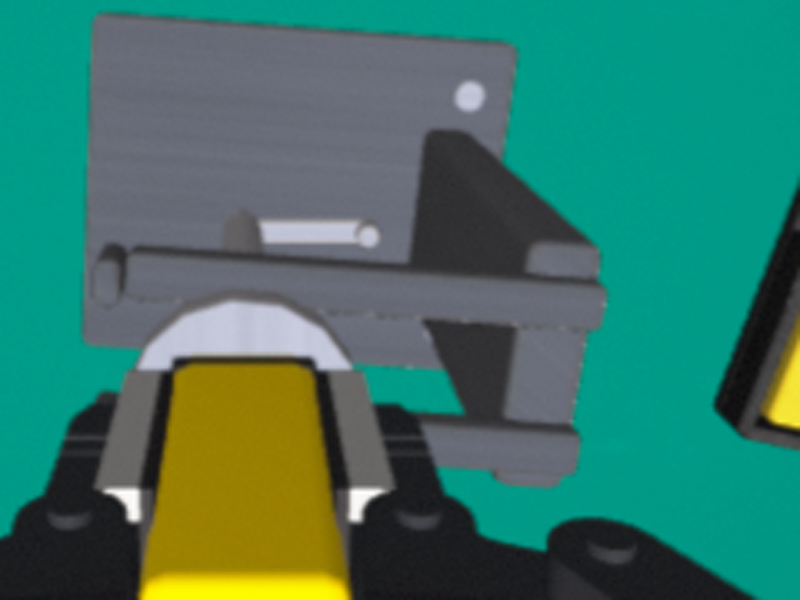

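Request:
jog_arm([
  {"xyz":[0,0,4],"rot":[0,0,0],"claw":255},
  {"xyz":[0,0,8],"rot":[0,0,0],"claw":255},
  {"xyz":[0,0,11],"rot":[0,0,0],"claw":255},
  {"xyz":[0,0,12],"rot":[0,0,0],"claw":255},
  {"xyz":[0,0,12],"rot":[0,0,0],"claw":255},
  {"xyz":[0,0,12],"rot":[0,0,0],"claw":255},
])

```text
time: 26.37
tcp_pos: [494.0, 285.4, 171.8]
tcp_rot: [-2.162, -2.279, 0.0]
wrist_force: [0.7, -0.8, -2.0]
width: 0.243
```

Request:
jog_arm([
  {"xyz":[0,0,1],"rot":[0,0,0],"claw":255},
  {"xyz":[0,0,1],"rot":[0,0,0],"claw":255},
  {"xyz":[0,0,1],"rot":[0,0,0],"claw":255},
])

```text
time: 26.62
tcp_pos: [494.1, 285.3, 171.1]
tcp_rot: [2.162, 2.279, 0.0]
wrist_force: [-0.4, -0.5, -1.2]
width: 0.244
```

Request:
jog_arm([
  {"xyz":[0,0,0.6],"rot":[0,0,0],"claw":255},
  {"xyz":[0,0,0.6],"rot":[0,0,0],"claw":255},
  {"xyz":[0,0,0.6],"rot":[0,0,0],"claw":255},
])

```text
time: 26.87
tcp_pos: [494.1, 285.3, 170.4]
tcp_rot: [-2.162, -2.279, 0.0]
wrist_force: [0.4, -0.5, -2.0]
width: 0.244
```

Request:
jog_arm([
  {"xyz":[0,0,0.6],"rot":[0,0,0],"claw":255},
  {"xyz":[0,0,0.6],"rot":[0,0,0],"claw":255},
  {"xyz":[0,0,0.6],"rot":[0,0,0],"claw":255},
])

```text
time: 27.12
tcp_pos: [494.2, 285.4, 170.2]
tcp_rot: [2.162, 2.279, 0.0]
wrist_force: [-1.5, -0.7, 3.6]
width: 0.243
```

Request:
jog_arm([
  {"xyz":[0,0,0.5],"rot":[0,0,0],"claw":255},
  {"xyz":[0,0,0.5],"rot":[0,0,0],"claw":255},
  {"xyz":[0,0,0.5],"rot":[0,0,0],"claw":255},
])

```text
time: 27.37
tcp_pos: [494.2, 285.4, 170.2]
tcp_rot: [2.162, 2.279, 0.001]
wrist_force: [-2.9, -1.5, 8.0]
width: 0.238
```

Request:
jog_arm([
  {"xyz":[0,0,-0.4],"rot":[0,0,0],"claw":190},
  {"xyz":[0,0,-0.4],"rot":[0,0,0],"claw":175},
  {"xyz":[0,0,-0.4],"rot":[0,0,0],"claw":160},
  {"xyz":[0,0,-0.4],"rot":[0,0,0],"claw":145},
  {"xyz":[0,0,-0.4],"rot":[0,0,0],"claw":140},
  {"xyz":[0,0,-0.4],"rot":[0,0,0],"claw":140},
  {"xyz":[0,0,-0.4],"rot":[0,0,0],"claw":140},
], grip_force=20)

```text
time: 27.95
tcp_pos: [494.1, 285.4, 169.6]
tcp_rot: [-2.162, -2.279, 0.0]
wrist_force: [0.5, 0.2, 0.7]
width: 0.452
```

```bash
python3 -c "
from h import *
applied([0,0,14.3])"; python3 look.py w18 130 120 430 345
```

```text
cmd [494.09 285.37 169.71]
27.95 [494.1  285.36 169.64] [0.54 0.17 0.72] [-0.006  0.04  -0.039] 0.45204759949794776 [494.09 285.37 169.71]
scale 2.6666666666666665
```

View pics/w18.png

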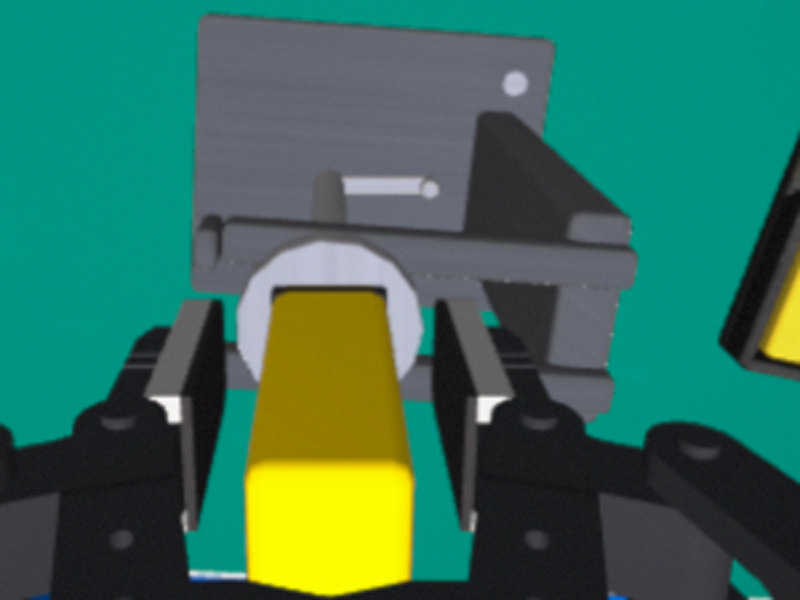

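Released; the pole hangs upright on both prongs, with the handle centred between open fingers. Retreat straight up.

Request:
jog_arm([
  {"xyz":[0,0,-5],"rot":[0,0,0],"claw":140},
  {"xyz":[0,0,-15],"rot":[0,0,0],"claw":140},
  {"xyz":[0,0,-30],"rot":[0,0,0],"claw":140},
  {"xyz":[0,0,-50],"rot":[0,0,0],"claw":140},
  {"xyz":[0,0,-75],"rot":[0,0,0],"claw":140},
  {"xyz":[0,0,-105],"rot":[0,0,0],"claw":140},
  {"xyz":[20,0,-130],"rot":[0,0,0],"claw":140},
  {"xyz":[50,0,-140],"rot":[0,0,0],"claw":140},
  {"xyz":[75,0,-140],"rot":[0,0,0],"claw":140},
  {"xyz":[95,0,-140],"rot":[0,0,0],"claw":140},
  {"xyz":[95,0,-140],"rot":[0,0,0],"claw":140},
  {"xyz":[95,0,-140],"rot":[0,0,0],"claw":140},
  {"xyz":[95,0,-140],"rot":[0,0,0],"claw":140},
])

```text
time: 29.08
tcp_pos: [488.9, 379.7, 310.0]
tcp_rot: [2.162, 2.279, -0.001]
wrist_force: [0.5, 0.2, -0.1]
width: 0.449
```

```bash
python3 -c "
from h import *
applied([95,0,-140])"; python3 look.py w19 0 0 512 384
python3 - <<'E'
from h import *
im,d=capture("scene");cv2.imwrite("pics/s19.png",cv2.resize(im[100:300,130:330,::-1],None,fx=3,fy=3,interpolation=cv2.INTER_CUBIC))
im,d=capture("top");cv2.imwrite("pics/t19.png",cv2.resize(im[130:240,90:410,::-1],None,fx=2.5,fy=2.5,interpolation=cv2.INTER_CUBIC))
D=np.load("w19.npz");C=cam("wrist",dict(tcp_pos=D["p"],tcp_rot=D["r"]))
im=D["im"];m=(im[...,0]>200)&(im[...,1]>190)&(im[...,2]<120);m[:,:225]=0;m[:,280:]=0;m[:280]=0;m[335:]=0
v,u=np.nonzero(m);X=onz(C,np.c_[u,v],200);print("handle top",X.mean(0),len(u))
E
```

```text
cmd [489.1  380.23 309.71]
29.0833 [488.9  379.71 310.  ] [ 0.55  0.15 -0.14] [-0.013 -0.021  0.038] 0.44884078308781805 [489.1  380.23 309.71]
scale 1.5625
handle top [494.19540548 285.51043303 200.        ] 519
```

View pics/w19.png

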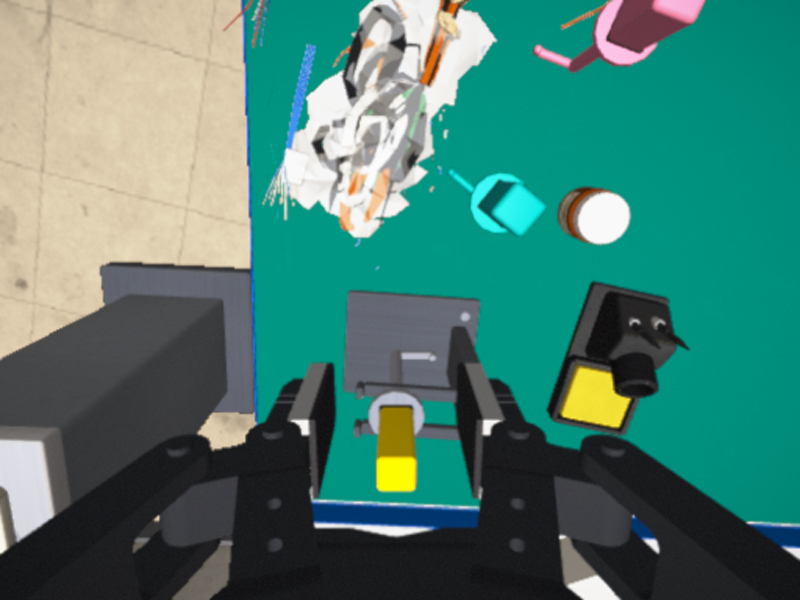

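View pics/s19.png

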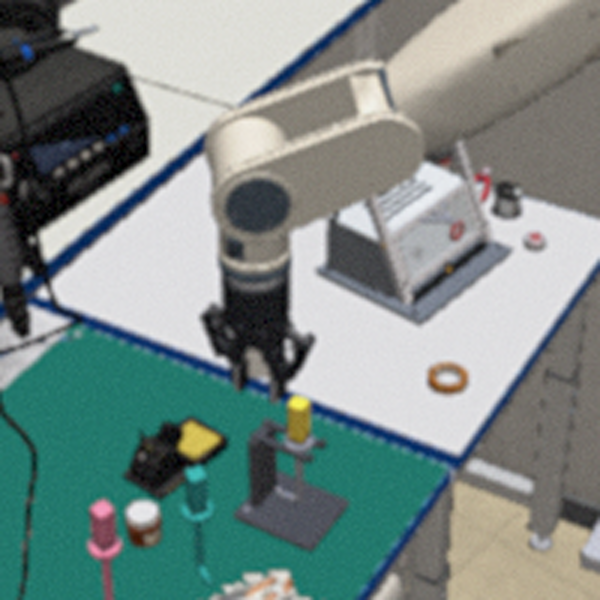

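View pics/t19.png

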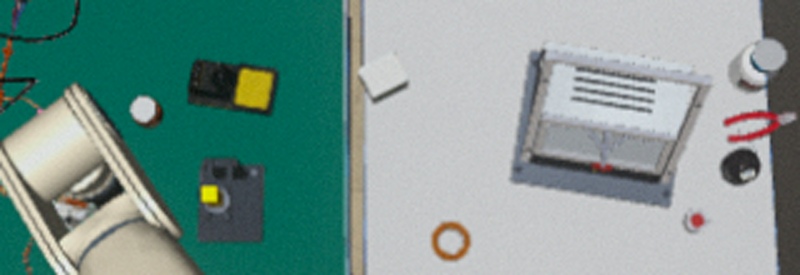

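The pole hangs upright in the rack, at pixel (395,415) in the wrist view. The sash is fully down with the ring near the bench in both other views, and nothing else has moved.

```bash
python3 -c "
from h import *
print(ctrl.sign_off())"
```

```text
the job is handed in; nothing more can be done
None
```

I took the pole from its rack, hooked the ring and pulled the sash down through its catch onto the stop. I then bedded it there, unhooked, and hung the pole back in its rack. The job was handed in at about 29 s of the 72 s allowed.

- **Catch and stop:** Near the catch position the pull rose to about 8 N in the readings, then fell to almost nothing. That is less than the stated 12 to 16 N, but I only read the force at the end of each step, so the peak may have passed between readings. Later the sash stopped at a ring height of about 98 mm. It held there, hardly moving, at about 20 N, more than the catch resists, so I took it to be the stop.
- **Bedding pull:** I held about 18.5 to 19 N for about 1.1 s, then about 17.5 N for about 1.3 s, both inside 13 to 20 N. The highest reading was about 20.5 N, under the 25 N limit, reached briefly while I was finding the stop. These figures are wrist readings corrected for the pole's weight.
- **Unhooking:** The reading fell back to the pole's weight as soon as I lifted. The hook came out with no sign of dragging, and later pictures show the sash still down.
- **Pole:** It hangs upright with its collar on both prongs. Its handle measured within about 1 mm of where it was before I took it, and the gripper is clear of it.
- **Bystanders:** All of them that show in the final pictures look unmoved. I checked this by eye only.

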